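# Clamp a small casting on the strap-clamp fixture

### The arm

A 7-joint arm with a two-finger parallel gripper is mounted at the origin on a cart in front of the work surface, level with it; the furniture and walls round the work are solid. World frame = base frame: x ahead of the robot, y to its left, z up, the work surface at z = 0. Lengths are in m, angles in rad, forces in N, time in s.
With the tool pointing down it reaches from about 0.4 to 0.85 m from the base axis. Payload 10.4 kg.
Tool frame: the origin (TCP) lies between the finger pads; the fingertips stand 11 mm ahead of it and the grasp point (between the pads) lies 8 mm behind it; x points along the fingers, y is the direction in which the jaws open and shut, and the axes are right-handed (so a half turn about x gives the same grasp; the last joint's range is limited). The gripper opens to 87 mm and grips with 3 to 60 N. Pads are 19 mm wide; open, the fingers measure 117 mm over their backs; the gripper's body (75 mm by 190 mm) begins 51 mm behind the grasp point.
Start: joints at [1.181, 0.332, -0.065, 1.46, 0.022, 1.35, -0.088], TCP at [0.224, -0.583, 0.234] pointing down, gripper open.
Joint ranges: [-2.6, 2.6], [-0.5, 2.12], [-1.47, 1.34], [0.16, 2.42], [-1.27, 4.41], [0.06, 2.06], [-2.6, 2.6]. Speed limits (rad/s): [2.22, 2.22, 2.79, 2.79, 3.14, 3.14, 3.14].

### API

Orientations are given as a unit quaternion [x, y, z, w].
In Python, from bench import r, cams, ticket gives the robot as it stands. The module is installed in compiled form; this text tells all that it offers.
- The arm moves only by the tool drive_tool, never from a script. Its argument "moves" is text: rows parted by semicolons, each of 5 numbers parted by spaces: the shift along the world's x, y, z in m, then the turn about the world's z in degrees, then the closure, from 0 (fully open) to 1 (shut). In form: x y z twist grip; .... A call has 1 to 20 rows; each row shifts and turns the commanded pose from where the row before left it; what a row does not reach is not made up. A row lasts 1/8 s, in which the tool goes at most 62.5 mm and 10.7 degrees, less where a joint would pass 70% of its speed; a pose out of reach is approached as far as the arm can. A call is refused whole if a number of a shift passes 0.0625 or a number of a turn 10.7, either way. A call with a gripper value outside its range is refused whole. The fingers move at their own pace and stop on an object; "newtons" is the grip in N (left out, the last holds). Time passes only in rows, so rows that do not move let the fingers close. It gives the time, the measured TCP pose, the force and the opening at its end, in the units of the state.
- r.read_state(): the state, without advancing time (a new reading comes with each control period).
- cams.camera(name): name is "scene" or "top" or "wrist"; returns a dict with "color" (420x560x3 uint8, red, green, blue), "fx", "fy", "cx", "cy" (pixels), "extrinsics" (4x4, takes a point from camera to world coordinates). Camera axes: x right, y down, z forward; pixel columns grow to the right and rows downward; lengths in m; the calibration is good to about 2 mm. A picture is of the moment at which its call begins. There is no depth.
- ticket.close_job(): hands the job in, once; it reports no verdict.
The state is a dict: "time": time; "joint_positions": joint angles; "joint_vel": joint speeds; "joint_torque": joint torques, N m; "ee_pos": TCP position; "eef_rot": TCP orientation; "ft_force": force on the tool from outside, world axes, zero at the start; "torque": the same for the moment, N m; "width": finger opening in m.
Only numpy, scipy, OpenCV 4.12 (cv2) and the standard library are available. Lean on these libraries where they do the work, as an engineer would, in place of code of your own. Each camera call takes 0.05 s, during which the arm holds its last target.

### The job

Set up the strap clamp so that the small black casting is held for machining. First stand the casting, bore upward, in its seat between the four short dowel pins of the fixture; then lay the black slotted strap down over the threaded stud so that it lies level, with the end nearer its slot on top of the casting and its other end on the lowest step of the fixture's step block; then put the steel washer over the stud flat on the strap, and last the brass-coloured collar nut, flange down, flat on the washer. Do not knock over or push away the green oil can.

Things in the scene. Friction and masses are not known exactly. Their poses are not given: they have to be found in the camera images.
- boss: small black cast-iron boss with a bright machined top ring, 30 mm high, about 50 mm across at its widest, 0.31 kg; can be gripped from above across its middle in any direction. Stands bore up on the bench. Origin: centre of its underside, z up
- strap: black slotted clamp strap lying flat, 29 mm wide (its x), 100 mm long (its y, -50 to +50), 14 mm thick, 0.34 kg. Origin: centre of its underside. The through slot, 10.7 mm wide, runs along y from +3 to +28: the +y end is the nose for the casting. The -y half is solid: grip it across its width, for example at y = -12
- strap_slot (a point): middle of the strap's slot, at the strap's underside, 14.5 mm from the strap's origin towards the nose. Set it down about on the stud's axis, with the strap's y along the fixture's +x
- washer: thick bright steel washer lying flat, 30 mm outside, 12 mm hole, 6 mm thick, 0.03 kg. Origin: centre of its underside, z up. In place its underside is 56 mm above the bench
- nut: yellow-plated (brass-coloured) collar nut standing flange down, 18 mm high: round flange 29 mm across, 5 mm thick, above it a hexagon 22 mm across flats (one pair of flats faces its +x and -x). Smooth slip-on bore of about 12 mm: it slides down the stud without turning. 0.05 kg. Origin: centre of its underside, z up. In place its underside is 62 mm above the bench
- clamp_fixture: fixed clamping fixture: dark steel plate 190 x 76 x 12 mm on the bench, carrying stud, seat and step block. Origin: on the stud's axis at the plate's underside; +x runs to the casting's seat, -x to the step block. The bench's right edge beside it (y = -0.37) has a 47 mm lip; beyond x = 0.51 m, y from -0.18 to 0.10 m, a big dark casting stands on packing, 0.3 m high
- heel_block: grey three-step block, 50 mm wide, fixed on the fixture plate. Origin: centre of its underside, 82 mm from the stud; its -y faces the stud. Its lowest step is 20 mm deep (fixture x -52 to -72 mm) and 30 mm above the plate, 42 mm above the bench, level with the seated casting's top; the next step rises 25 mm behind it
- stud_top (a point): tip of the fixture's upright threaded stud, on its axis, 86 mm above the bench. The stud is 8 mm thick and pointed (cone over the top 8 mm); a jam nut 14 mm across and 4 mm high sits at its root on the plate
- nest (a point): centre of the casting's seat on the fixture plate, 12 mm above the bench, 40 mm from the stud. Four round-topped dowel pins, 5 mm thick, 6 mm high, stand 31.5 mm from it at 45 degrees to the fixture's axes, leaving 4 mm round the casting; fingers either side along the fixture's y pass between the pins
- oil_can: green oil can, 60 mm body, 123 mm high with its spout, loose on the bench left of the big dark casting; leave it standing. Origin: about the centre of its underside. Near it stands a fixed tool-rest post, 0.39 m high, at x 0.40 to 0.52, y 0.15 to 0.23 m: pass over or in front of it. Carry things higher than 0.25 m, or in front, past the big casting

How it is judged:
On the way, in this order (a step that is already met when the one before it is completed fails the run):
1. the casting stands in its seat (horizontal distance between boss and nest below 0.009 m and z of boss in the frame of clamp_fixture between 0.009 and 0.0145 m and angle between boss's own z axis and vertical below 0.06 rad), for 0.2 s.
2. the strap lies level over the stud, on casting and step (all of step 1 and z of strap in the frame of clamp_fixture between 0.0385 and 0.0455 m and angle between strap's own z axis and vertical below 0.05 rad and angle between the y axis of strap and the x axis of clamp_fixture, either way round below 0.2 rad and x of stud_top in the frame of strap between -0.006 and 0.006 m and y of stud_top in the frame of strap between 0 and 0.03 m and x of strap in the frame of clamp_fixture below -0.002 m), for 0.2 s.
3. the washer lies on the strap over the stud (all of step 2 and horizontal distance between washer and stud_top below 0.005 m and z of washer in the frame of clamp_fixture between 0.0525 and 0.0595 m and angle between washer's own z axis and vertical below 0.1 rad), for 0.2 s.
4. the nut sits on the washer (all of step 3 and horizontal distance between nut and stud_top below 0.005 m and z of nut in the frame of clamp_fixture between 0.0585 and 0.0655 m and angle between nut's own z axis and vertical below 0.1 rad), for 0.2 s.
At the end, for the whole second after the job is handed in: Casting upright on the plate within 9 mm of the seat centre; strap level (3 degrees), nose to the casting, along the fixture within 0.2 rad, stud through the slot; washer flat on it and nut flat on the washer, each within 5 mm of the stud axis; heights within 3 mm; all released, at rest (all of step 4 and linear speed of each of boss, strap, washer, nut below 0.02 m/s); the robot touches nothing.
It fails at once if the oil can is knocked over or pushed more than 30 mm (angle between oil_can's own z axis and vertical above 0.35 rad or distance of oil_can from where it was at the start of the episode above 0.03 m).
It also fails if it takes over 109 s, if anything falls off the work surface, if the arm or the gripper's body presses on something with over 40 N, if the wrist force passes 120 N, or if a joint passes its speed limit or range.

## Working session

There is one attempt and no reset: what is moved stays moved. The work goes in short steps, Python scripts to look and compute and a tool call to move; the robot and the scene stay as the last step left them, time stands still between calls to the robot, and variables do not carry over. Pictures are saved under pics/ and viewed, and the job is handed in when it is done.

Besides the shell and the picture viewer there is one more tool, called after "Request:" in YAML: its name, and indented under it one key for each argument. drive_tool: Moves the arm, as the interface text tells. Its arguments: {"type":"object","properties":{"moves":{"type":"string"},"newtons":{"type":"number"}},"required":["moves"]}

```bash
mkdir -p pics
cat > h.py <<'E'
import numpy as np, cv2
from bench import r, cams, ticket
np.set_printoptions(precision=4,suppress=True)
def grab(n,tag):
    c=cams.camera(n); cv2.imwrite(f'pics/{tag}.png',c['color'][:,:,::-1])
    np.savez(f'pics/{tag}.npz',**{k:c[k] for k in ('fx','fy','cx','cy','extrinsics','color')})
    return c
def load(tag): return dict(np.load(f'pics/{tag}.npz'))
def pt(c,u,v,z):
    E=c['extrinsics'];d=E[:3,:3]@np.array([(u-c['cx'])/c['fx'],(v-c['cy'])/c['fy'],1]);o=E[:3,3]
    return o+d*(z-o[2])/d[2]
def px(c,p):
    E=c['extrinsics'];q=E[:3,:3].T@(np.array(p)-E[:3,3]);return np.array([c['cx']+c['fx']*q[0]/q[2],c['cy']+c['fy']*q[1]/q[2]])
def crop(tag,x0,y0,x1,y1,out,s=None):
    im=cv2.imread(f'pics/{tag}.png')[y0:y1,x0:x1]; s=s or min(800/(x1-x0),600/(y1-y0)); 
    cv2.imwrite(f'pics/{out}.png',cv2.resize(im,None,fx=s,fy=s,interpolation=cv2.INTER_CUBIC)); print(out,'scale',s)
E
python3 - <<'E'
from h import *
for n in('scene','top','wrist'):
    c=grab(n,n+'0'); print(n,c['fx'],c['cx'],c['cy'],c['extrinsics'])
print(r.read_state())
E
```

```text
scene 505.11761059829234 272.2468718644444 205.96216530407972 [[-0.4829 -0.6541  0.5822 -0.0162]
 [-0.8756  0.35   -0.3331  0.1896]
 [ 0.0141 -0.6705 -0.7417  0.7215]
 [ 0.      0.      0.      1.    ]]
top 444.90822676591165 283.09189841141836 203.2844976844668 [[-0.0071 -0.9864  0.1641  0.3325]
 [-0.9999  0.0057 -0.009  -0.1151]
 [ 0.0079 -0.1642 -0.9864  1.0188]
 [ 0.      0.      0.      1.    ]]
wrist 298.9181491851106 280.8778472316518 208.61885930328197 [[ 0.3582 -0.8897 -0.2829  0.302 ]
 [-0.9336 -0.342  -0.1064 -0.5534]
 [-0.0021  0.3023 -0.9532  0.3843]
 [ 0.      0.      0.      1.    ]]
{'time': 0.15, 'joint_positions': array([ 1.1814,  0.3327, -0.0647,  1.4607,  0.0216,  1.3499, -0.0885]), 'joint_vel': array([ 0.0006, -0.0021,  0.0003, -0.0042, -0.0007, -0.0008, -0.0012]), 'joint_torque': array([  0.0011, -62.3634,   0.0252, -39.0146,  -0.0611,   0.0371,
         0.0001]), 'ee_pos': array([ 0.2241, -0.5832,  0.2329]), 'eef_rot': array([-0.6952, -0.1293,  0.6953, -0.1286]), 'ft_force': array([ 0.2161,  0.2782, -0.9554]), 'torque': array([-0.0615,  0.014 ,  0.0178]), 'width': 0.08658872034077739}
```

View pics/scene0.png

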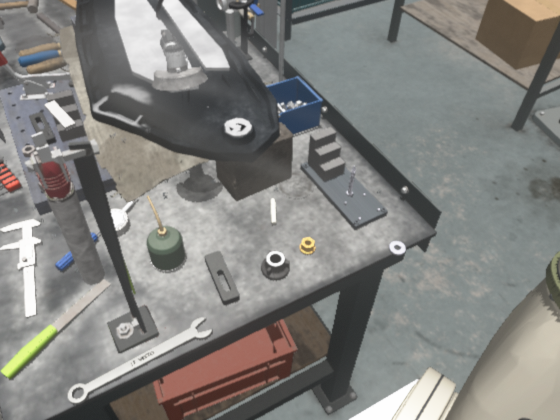

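View pics/top0.png

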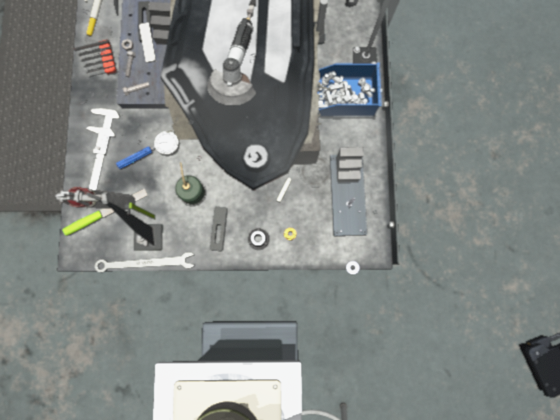

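View pics/wrist0.png

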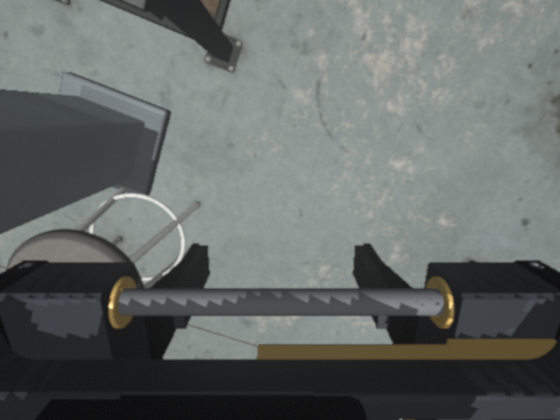

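Run:
```python
from h import *
crop('top0',200,140,400,290,'t1',4)
crop('scene0',190,120,430,300,'s1',3.33)
```

```text
t1 scale 4
s1 scale 3.33
```

View pics/t1.png

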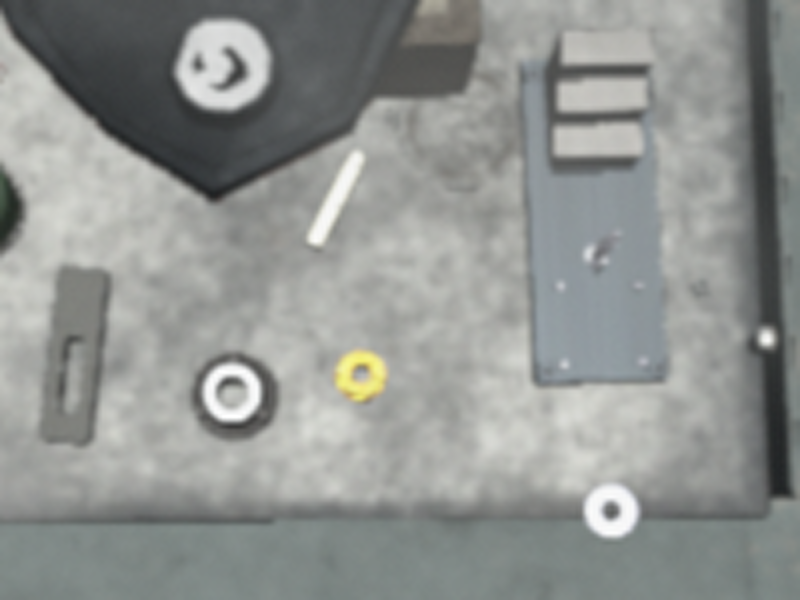

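View pics/s1.png

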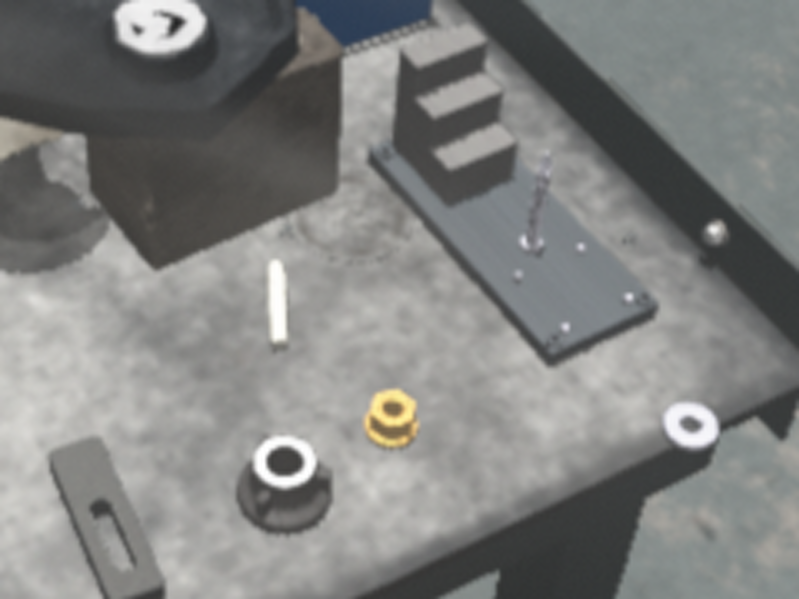

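Run:
```python
from h import *
c=load('top0');s=load('scene0')
T=lambda x,y:(200+x/4,140+y/4)
S=lambda x,y:(190+x/3.33,120+y/3.33)
def P(n,a,b,z): print(n,'top',pt(c,*T(*a),z)[:2],'scene',pt(s,*S(*b),z)[:2] if b else '')
P('boss top',(232,393),(285,464),.03)
P('nut top',(361,374),(393,408),.018)
P('washer top',(611,511),(691,425),.006)
P('stud base',(598,258),(532,243),.016)
P('stud tip',(615,236),(545,155),.086)
pins_t=[(560,286),(640,286),(565,364),(643,361)]
pins_s=[(518,276),(581,247),(566,327),(630,297)]
for a,b in zip(pins_t,pins_s):P('pin',a,b,.018)
a=np.mean([pt(c,*T(*p),.018) for p in pins_t],0);b=np.mean([pt(s,*S(*p),.018) for p in pins_s],0);print('nest',a,b)
# strap corners top
for n,q in dict(fl=(60,267),fr=(109,269),nl=(41,438),nr=(93,443),sl0=(72,338),sl1=(70,412)).items():P(n,q,None,.014)
for n,q in dict(fl=(50,452),fr=(100,438),nr=(160,585)).items(): print(n,pt(s,*S(*q),.014))
# block lowest step
for q in [(553,124),(643,124),(553,158),(640,158)]:P('step',q,None,.042)
for q in [(520,60),(536,384),(664,380)]:P('plate',q,None,.012)
P('oilcan',(-44,196),None,.06)
for x,y in [(300,514),(560,514),(720,515)]: P('edge',(x,y),None,0)
```

```text
boss top top [ 0.4185 -0.0678] scene [ 0.4177 -0.0673]
nut top top [ 0.4298 -0.1399] scene [ 0.43   -0.1399]
washer top top [ 0.3527 -0.2805] scene [ 0.3521 -0.2804]
stud base top [ 0.4956 -0.2761] scene [ 0.4965 -0.2757]
stud tip top [ 0.4961 -0.2743] scene [ 0.4974 -0.2742]
pin top [ 0.4793 -0.2537] scene [ 0.4773 -0.2524]
pin top [ 0.479  -0.2992] scene [ 0.479  -0.2976]
pin top [ 0.4348 -0.2552] scene [ 0.433  -0.2542]
pin top [ 0.4362 -0.2994] scene [ 0.4342 -0.2991]
nest [ 0.4573 -0.2769  0.018 ] [ 0.4559 -0.2758  0.018 ]
fl top [0.4926 0.0312] scene 
fr top [0.4912 0.0033] scene 
nl top [0.3953 0.0402] scene 
nr top [0.3923 0.0109] scene 
sl0 top [0.4517 0.0237] scene 
sl1 top [0.4098 0.0241] scene 
fl [0.4923 0.0306 0.014 ]
fr [0.4883 0.0039 0.014 ]
nr [0.3932 0.0159 0.014 ]
step top [ 0.5681 -0.249 ] scene 
step top [ 0.5678 -0.2998] scene 
step top [ 0.5485 -0.2484] scene 
step top [ 0.5482 -0.2974] scene 
plate top [ 0.6138 -0.2348] scene 
plate top [ 0.4241 -0.2393] scene 
plate top [ 0.4259 -0.3121] scene 
oilcan top [0.525  0.0822] scene 
edge top [ 0.3523 -0.105 ] scene 
edge top [ 0.3513 -0.2525] scene 
edge top [ 0.3501 -0.3433] scene
```

```bash
cat >> h.py <<'E'
from scipy.spatial.transform import Rotation as R
def tool():
    s=r.read_state(); M=R.from_quat(s['eef_rot']).as_matrix(); y=M[:,1]
    print('t %.2f'%s['time'],'pos',s['ee_pos'],'x',M[:,0],'jaw yaw %.2f'%np.degrees(np.arctan2(y[1],y[0])),'F',s['ft_force'],'w %.4f'%s['width']); print('q',s['joint_positions'])
E
python3 -c "
from h import *
tool()"
```

```text
t 0.15 pos [ 0.2241 -0.5832  0.2329] x [-0.0004  0.001  -1.    ] jaw yaw -68.98 F [ 0.2161  0.2782 -0.9554] w 0.0866
q [ 1.1814  0.3327 -0.0647  1.4607  0.0216  1.3499 -0.0885]
```

Request:
drive_tool:
  moves: "0.015 0.04 0 -1.5 0; 0.015 0.04 0 -1.5 0; 0.015 0.04 0 -1.5 0; 0.015 0.04 0 -1.5 0; 0.015 0.04 0 -1.5 0; 0.015 0.04 0 -1.5 0; 0.015 0.04 0 -1.5 0; 0.015 0.04 0 -1.5 0; 0.015 0.04 0 -1.5 0; 0.015 0.04 0 -1.5 0; 0.015 0.04 0 -1.5 0; 0.015 0.04 0 -1.5 0; 0.014 0.036 0 -1.5 0; 0 0 0 0 0; 0 0 0 0 0"
  newtons: 30

```text
time: 2.02
ee_pos: [0.4178, -0.068, 0.2334]
eef_rot: [-0.707, -0.009, 0.707, -0.009]
ft_force: [-0.4, -0.4, -0.2]
width: 0.0871
```

```bash
python3 -c "
from h import *
tool(); grab('wrist','w1')"
```

```text
t 2.02 pos [ 0.4178 -0.068   0.2334] x [-0.0005 -0.0003 -1.    ] jaw yaw -88.49 F [-0.4395 -0.4448 -0.2133] w 0.0871
q [ 0.6947 -0.0995 -0.5935  1.9258 -0.0574  1.2993 -1.4255]
```

View pics/w1.png

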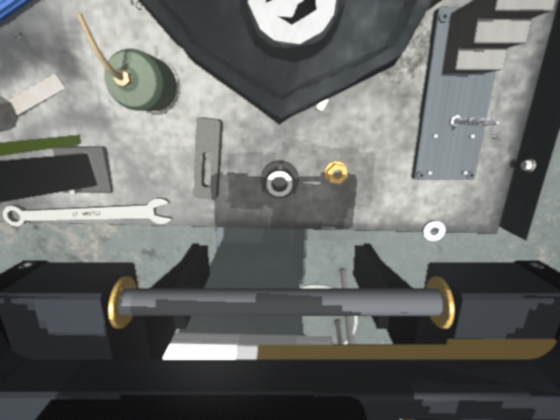

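Run:
```python
from h import *
crop('w1',180,100,380,230,'w1a',4)
crop('w1',400,90,520,250,'w1b',3.75)
```

```text
w1a scale 4
w1b scale 3.75
```

View pics/w1a.png

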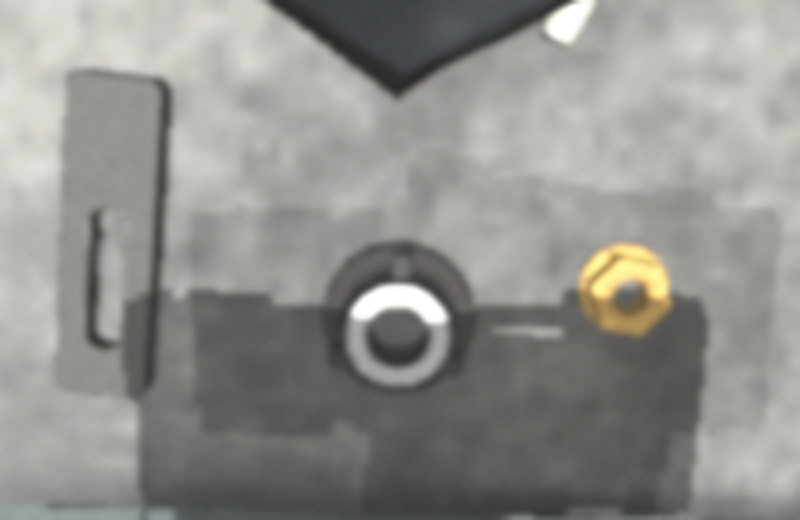

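View pics/w1b.png

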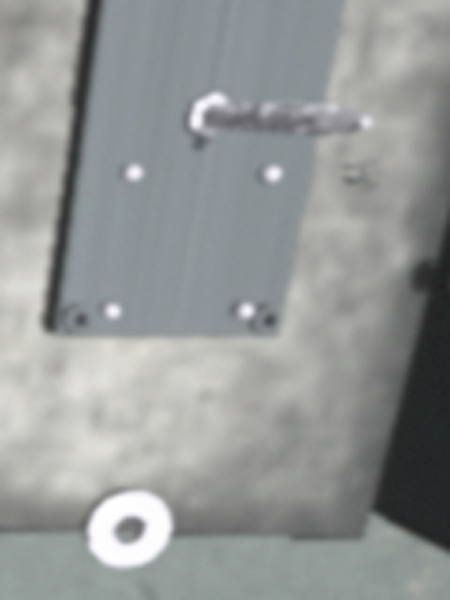

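Run:
```python
from h import *
c=load('w1')
A=lambda x,y:(180+x/4,100+y/4);B=lambda x,y:(400+x/3.75,90+y/3.75)
for n,q,z in [('boss',A(397,335),.03),('boss base',A(400,310),.006),('nut',A(628,293),.018),('washer',B(130,530),.006),('stud tip',B(367,122),.086),('jam',B(208,118),.016),
 ('p1',B(134,173),.018),('p2',B(274,173),.018),('p3',B(113,311),.018),('p4',B(247,311),.018),
 ('fl',A(70,72),.014),('fr',A(166,80),.014),('nl',A(57,386),.014),('nr',A(147,390),.014),('sl0',A(105,208),.014),('sl1',A(103,345),.014)]:
  print(n,pt(c,*q,z)[:2])
for h in [(613,250),(645,255),(668,283),(660,320),(628,336)]: print('hex',pt(c,*A(*h),.018))
```

```text
boss [ 0.4202 -0.0658]
boss base [ 0.423  -0.0666]
nut [ 0.4326 -0.1371]
washer [ 0.354 -0.279]
stud tip [ 0.4986 -0.2743]
jam [ 0.4978 -0.2726]
p1 [ 0.4805 -0.2513]
p2 [ 0.4816 -0.2959]
p3 [ 0.436  -0.2525]
p4 [ 0.4372 -0.2968]
fl [0.4938 0.0332]
fr [0.4923 0.0048]
nl [0.397 0.043]
nr [0.3964 0.0141]
sl0 [0.4541 0.0248]
sl1 [0.4109 0.0276]
hex [ 0.4458 -0.1314  0.018 ]
hex [ 0.4446 -0.1413  0.018 ]
hex [ 0.4361 -0.1492  0.018 ]
hex [ 0.4244 -0.1478  0.018 ]
hex [ 0.419  -0.1382  0.018 ]
```

Request:
drive_tool:
  moves: "0.001 0.001 -0.04 0 0; 0 0 -0.04 0 0; 0 0 -0.04 0 0; 0 0 -0.04 0 0; 0 0 -0.03 0 0; 0 0 -0.02 0 0; 0 0 -0.009 0 0; 0 0 0 0 0; 0 0 0 0 1; 0 0 0 0 1; 0 0 0 0 1; 0 0 0 0 1; 0 0 0 0 1; 0 0 0 0 1; 0 0 0 0 1; 0 0 0 0 1"
  newtons: 30

```text
time: 4.08
ee_pos: [0.4192, -0.0664, 0.0146]
eef_rot: [0.707, 0.009, -0.707, 0.009]
ft_force: [0.9, 0.6, -0.9]
width: 0.0458
```

```bash
python3 -c "
from h import *
tool(); grab('wrist','w2')"
```

```text
t 4.08 pos [ 0.4192 -0.0664  0.0146] x [ 0.0001 -0.     -1.    ] jaw yaw -88.48 F [ 0.9095  0.6128 -0.8573] w 0.0458
q [ 0.6291  0.2196 -0.6117  2.1578  0.1735  0.8106 -1.6356]
```

View pics/w2.png

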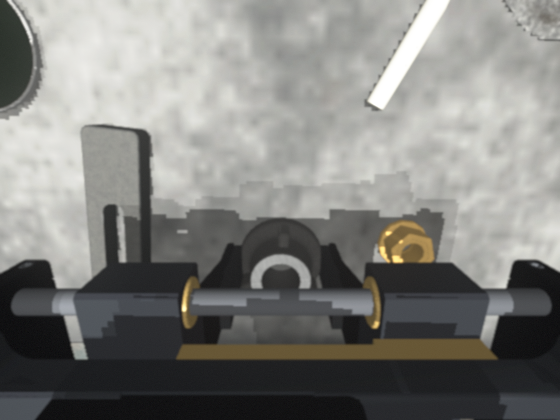

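Request:
drive_tool:
  moves: "0 0 0.02 0 1; 0 0 0.04 0 1; 0 0 0.04 0 1; 0 0 0.02 0 1; 0.005 -0.035 0 0 1; 0.005 -0.035 0 0 1; 0.005 -0.035 0 0 1; 0.005 -0.035 0 0 1; 0.005 -0.035 0 0 1; 0.0135 -0.034 0 0 1; 0 0 0 0 1; 0 0 -0.03 0 1; 0 0 -0.03 0 1; 0 0 -0.02 0 1; 0 0 0 0 1; 0 0 0 0 1"

```text
time: 6.12
ee_pos: [0.458, -0.2752, 0.0553]
eef_rot: [0.707, 0.009, -0.707, 0.01]
ft_force: [0.3, -0.2, -3.7]
width: 0.0461
```

```bash
python3 -c "
from h import *
tool(); grab('wrist','w3');grab('scene','s3');grab('top','t3');crop('s3',280,130,420,235,'s3a');crop('t3',310,140,390,260,'t3a',5)"
```

```text
t 6.12 pos [ 0.458  -0.2752  0.0553] x [ 0.0006 -0.0003 -1.    ] jaw yaw -88.46 F [ 0.2519 -0.229  -3.6925] w 0.0461
q [ 0.8361  0.3464 -0.4384  1.8719  0.1768  0.9605 -1.2251]
s3a scale 5.714285714285714
t3a scale 5
```

View pics/s3a.png

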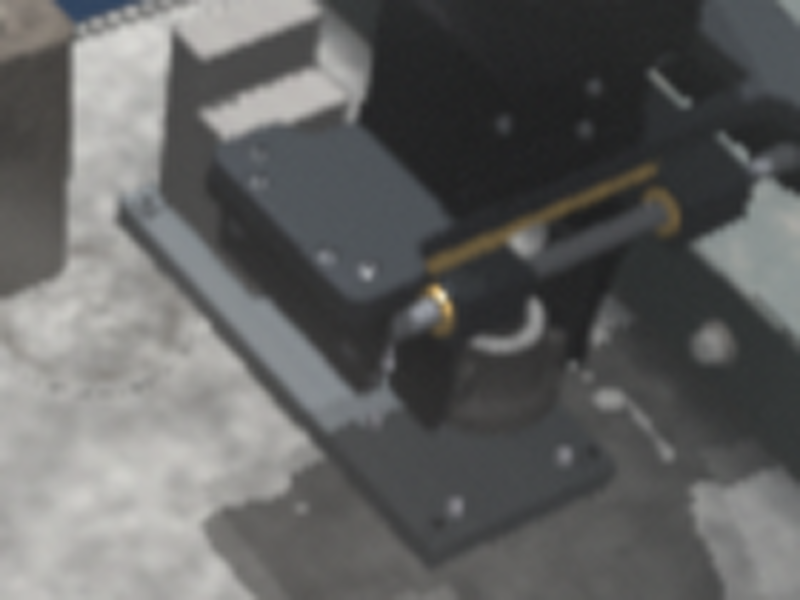

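View pics/w3.png

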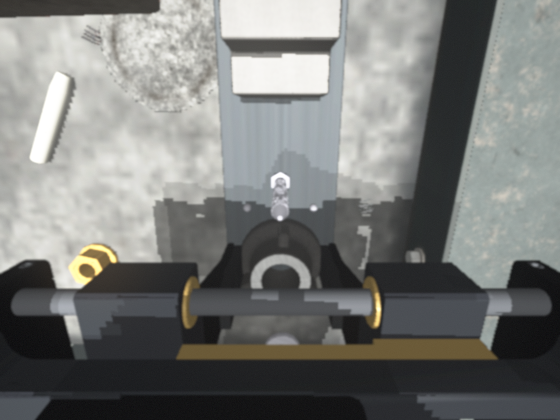

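```bash
python3 -c "
from h import *
c=load('w3')
for n,u,v,z in [('p',247,208,.018),('p',314,208,.018),('jam',281,181,.016),('tip',280,213,.086),('boss ring',281,281,.03+.0407),('boss base',281,247,.0407)]: print(n,pt(c,u,v,z))"
```

```text
p [ 0.4814 -0.2521  0.018 ]
p [ 0.4826 -0.2964  0.018 ]
jam [ 0.4998 -0.2741  0.016 ]
tip [ 0.5011 -0.2737  0.086 ]
boss ring [ 0.459  -0.2752  0.0707]
boss base [ 0.4643 -0.275   0.0407]
```

Request:
drive_tool:
  moves: "0.0005 0 -0.015 0 1; 0 0 -0.008 0 1; 0 0 -0.005 0 1; 0 0 0 0 1"

```text
time: 6.78
ee_pos: [0.4579, -0.2752, 0.0266]
eef_rot: [-0.707, -0.009, 0.707, -0.009]
ft_force: [-4.0, 1.3, 1.0]
width: 0.0456
```

Request:
drive_tool:
  moves: "0 0 -0.0005 0 1; 0 0 0 0 0; 0 0 0 0 0; 0 0 0 0 0; 0 0 0 0 0; 0 0 0.03 0 0; 0 0 0.04 0 0; 0 0 0.05 0 0; 0 0 0.04 0 0; 0 0 0.03 0 0; -0.03 0.04 0 0 0; 0 0 0 0 0"

```text
time: 8.28
ee_pos: [0.4271, -0.2333, 0.2164]
eef_rot: [-0.707, -0.01, 0.707, -0.01]
ft_force: [0.3, -0.3, 0.3]
width: 0.087
```

```bash
python3 -c "
from h import *
tool(); grab('wrist','w4');grab('scene','s4');crop('s4',290,130,430,235,'s4a')"
```

```text
t 8.28 pos [ 0.4271 -0.2333  0.2164] x [-0.0005 -0.0009 -1.    ] jaw yaw -88.36 F [ 0.2603 -0.2837  0.2511] w 0.0870
q [ 0.8756  0.0676 -0.4856  1.8175  0.0342  1.2645 -1.1615]
s4a scale 5.714285714285714
```

View pics/s4a.png

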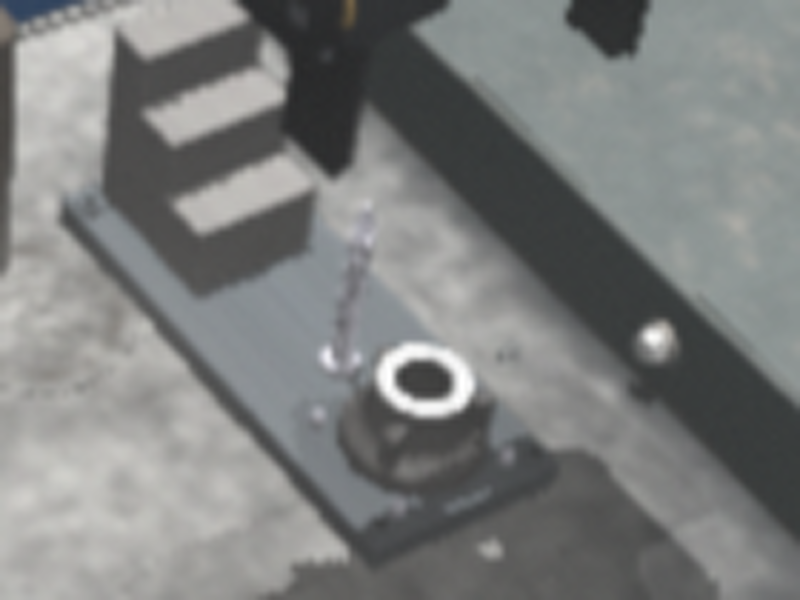

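View pics/w4.png

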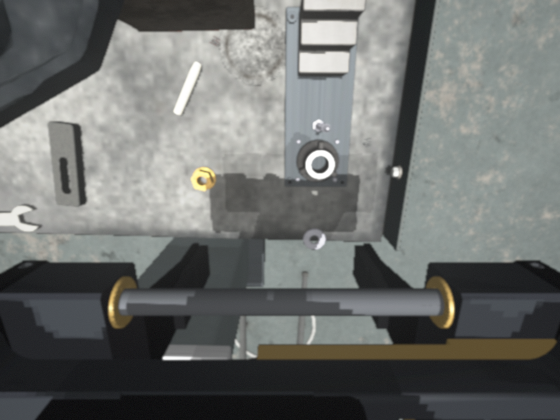

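```bash
python3 -c "
from h import *
crop('w4',280,100,360,200,'w4a',6);crop('w4',30,100,110,220,'w4b',5)"
```

```text
w4a scale 6
w4b scale 5
```

View pics/w4a.png

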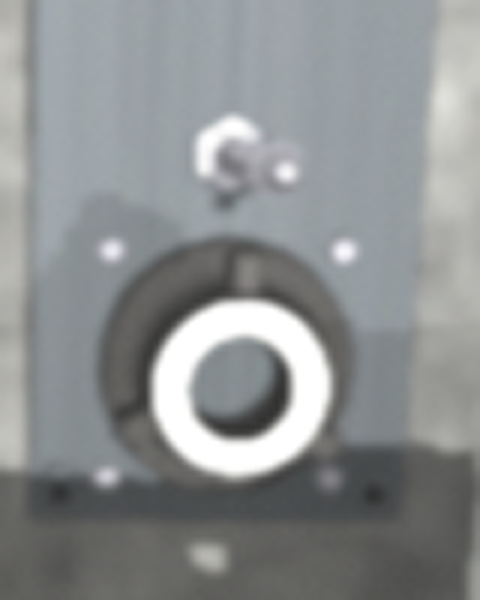

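View pics/w4b.png

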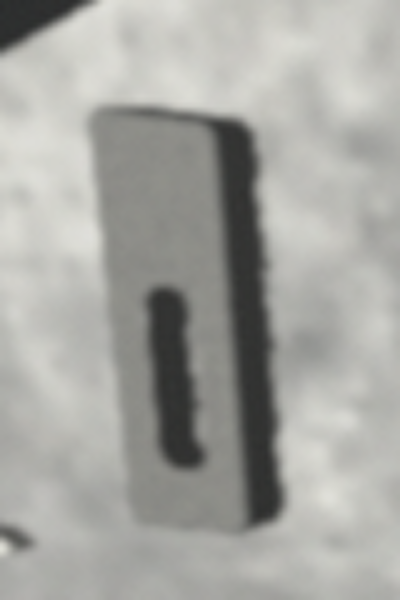

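```bash
python3 -c "
from h import *
c=load('w4')
A=lambda x,y:pt(c,30+x/5,100+y/5,.014)[:2]
fl,fr,nl,nr=A(93,110),A(213,122),A(131,520),A(247,530)
print(fl,fr,nl,nr,(fl+fr+nl+nr)/4)
d=(nl+nr-fl-fr)/2;print(np.linalg.norm(d),np.degrees(np.arctan2(d[1],d[0])))
s0,s1=A(167,292),A(182,465);print(s0,s1,(s0+s1)/2)
B=lambda x,y,z:pt(c,280+x/6,100+y/6,z)[:2]
p=[B(112,250,.018),B(344,251,.018),B(107,477,.018),B(330,479,.018)];print(p,np.mean(p,0))
d=(p[2]+p[3]-p[0]-p[1]);print(np.degrees(np.arctan2(d[1],d[0])));d=p[1]-p[0]+p[3]-p[2];print(np.degrees(np.arctan2(d[1],d[0])))
print('ring',B(242,388,.042),'tip',B(285,172,.086),'jam',B(228,152,.016))
"
```

```text
[0.4941 0.0329] [0.4923 0.0061] [0.3964 0.0437] [0.3946 0.0155] [0.4444 0.0245]
0.09818368725026795 174.1087688658734
[0.4531 0.024 ] [0.4109 0.0284] [0.432  0.0262]
[array([ 0.4806, -0.2521]), array([ 0.4817, -0.2965]), array([ 0.4365, -0.2532]), array([ 0.4373, -0.2975])] [ 0.459  -0.2748]
-178.67284088354458
-88.77070869604944
ring [ 0.4587 -0.2755] tip [ 0.4988 -0.2737] jam [ 0.4992 -0.2733]
```

```bash
python3 -c "
from h import *
c=load('top0');w=load('w1')
def ray(c,u,v):
    E=c['extrinsics'];d=E[:3,:3]@np.array([(u-c['cx'])/c['fx'],(v-c['cy'])/c['fy'],1]);return E[:3,3],d/np.linalg.norm(d)
def tri(a,b):
    (o,d),(p,e)=a,b; t=np.linalg.lstsq(np.c_[d,-e],p-o,rcond=None)[0];x,y=o+t[0]*d,p+t[1]*e;return (x+y)/2,np.linalg.norm(x-y)
print(tri(ray(c,253,190),ray(w,279.5,123.7)))
for z in(.15,.2,.25,.3):
  print(z,[pt(c,u,v,z)[:2] for u,v in((253,190),(225,170),(206,148),(288,172))])
"
python3 -c "
from h import *
crop('w1',60,0,460,130,'w1c',2)"
```

```text
(array([ 0.4955, -0.0655,  0.1933]), np.float64(0.000948458450932634))
0.15 [array([ 0.5042, -0.0634]), array([ 0.5453, -0.0072]), array([0.5911, 0.0317]), array([ 0.5405, -0.1334])]
0.2 [array([ 0.4943, -0.0664]), array([ 0.533 , -0.0134]), array([0.5762, 0.0233]), array([ 0.5286, -0.1323])]
0.25 [array([ 0.4844, -0.0694]), array([ 0.5208, -0.0197]), array([0.5613, 0.0148]), array([ 0.5166, -0.1313])]
0.3 [array([ 0.4745, -0.0724]), array([ 0.5086, -0.0259]), array([0.5464, 0.0064]), array([ 0.5046, -0.1302])]
w1c scale 2
```

View pics/s4.png

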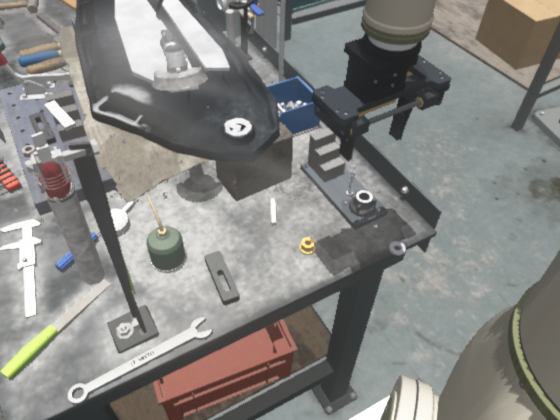

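View pics/w1c.png

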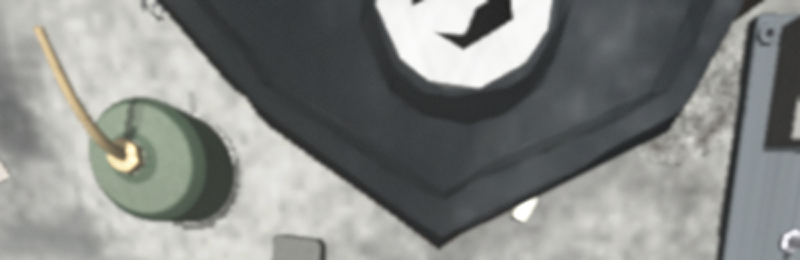

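```bash
python3 -c "
from h import *
for w,s in(('w3','s3'),('w4','s4')):
  print(px(load(s),load(w)['extrinsics'][:3,3]),load(w)['extrinsics'][:3,3])
for dx in (0,.04,.08):
  for dy in (-.095,0,.095):
    print(dx,dy,[px(load('s4'),[.427+dx,-.2333+dy,.2164+z]) for z in (.0,.043,.1)])
"
python3 -c "
from h import *
crop('s4',300,0,470,170,'s4b',3.5)"
```

```text
[347.7391  99.4074] [ 0.5413 -0.273   0.2068]
[349.7393  24.5862] [ 0.5107 -0.2309  0.3678]
0 -0.095 [array([418.0061, 122.8482]), array([424.4154, 100.5844]), array([433.7734,  68.0772])]
0 0 [array([369.6501, 141.1598]), array([374.2531, 118.7337]), array([381.0019,  85.853 ])]
0 0.095 [array([317.1694, 161.0334]), array([319.6198, 138.5007]), array([323.2288, 105.3136])]
0.04 -0.095 [array([402.131 , 109.2302]), array([407.7172,  87.072 ]), array([415.8503,  54.811 ])]
0.04 0 [array([354.5578, 126.4659]), array([358.3913, 104.1099]), array([363.9946,  71.4331])]
0.04 0.095 [array([303.0502, 145.1271]), array([304.8086, 122.6181]), array([307.3897,  89.5775])]
0.08 -0.095 [array([387.124 ,  96.3569]), array([391.9676,  74.3273]), array([399.0008,  42.3395])]
0.08 0 [array([340.3226, 112.6065]), array([343.4668,  90.3501]), array([348.0492,  57.9136])]
0.08 0.095 [array([289.765 , 130.1603]), array([290.9092, 107.7132]), array([292.5834,  74.8676])]
s4b scale 3.5
```

View pics/s4b.png

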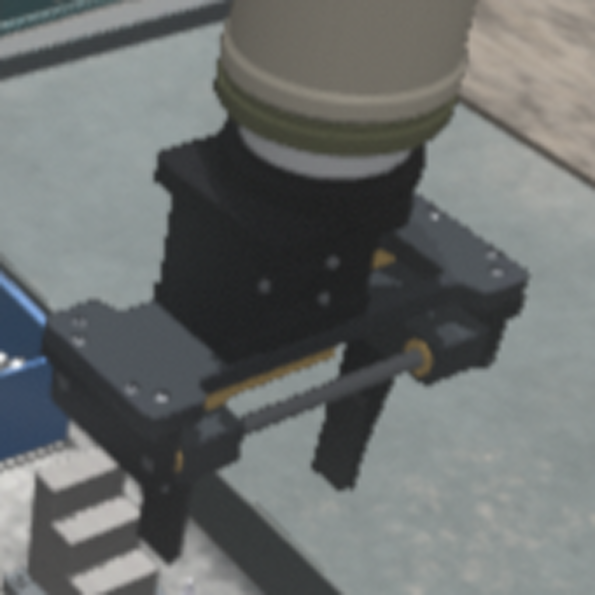

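```bash
python3 -c "
from h import *
crop('scene0',130,180,240,310,'oc',4.5);crop('top0',160,160,250,260,'oct',6);crop('w1',80,20,220,140,'ocw',5)"
```

```text
oc scale 4.5
oct scale 6
ocw scale 5
```

View pics/oc.png

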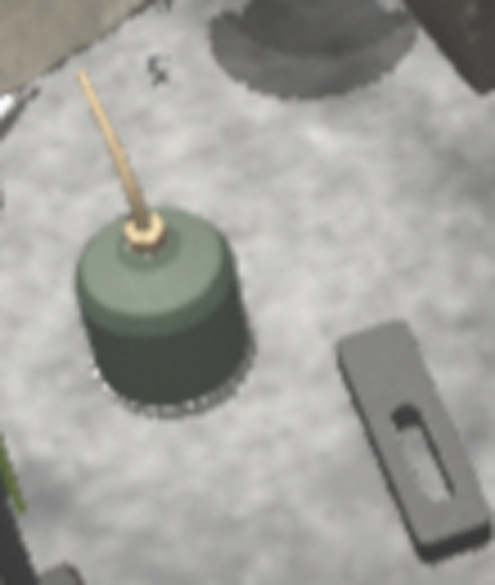

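View pics/oct.png

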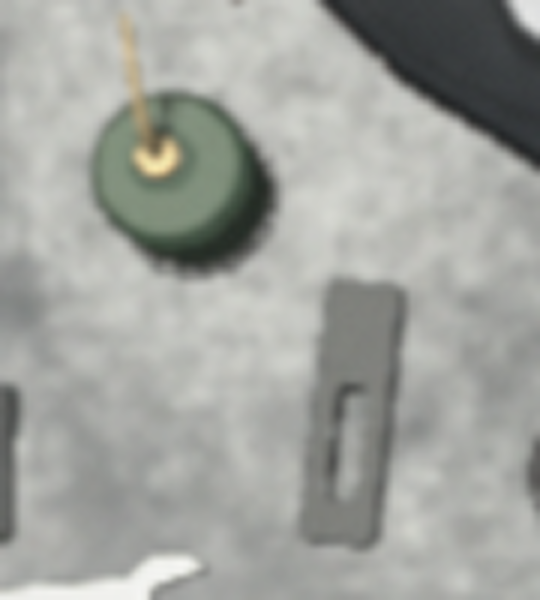

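View pics/ocw.png

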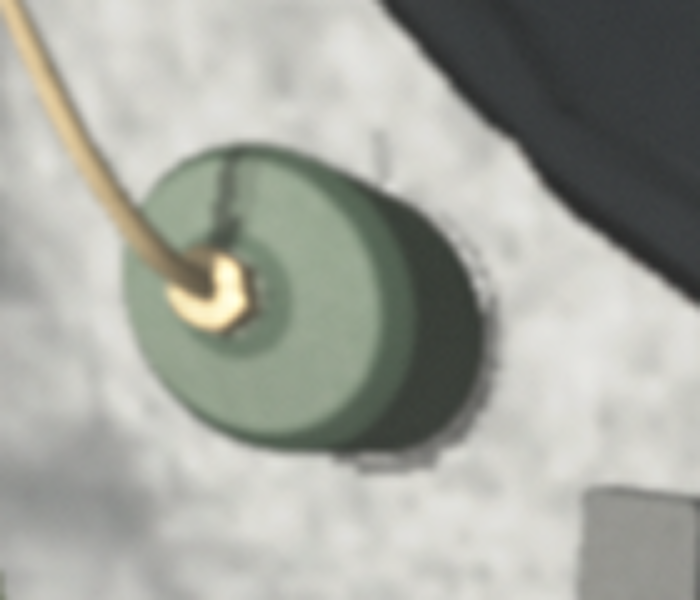

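Run:
```python
from h import *
c=load('top0');w=load('w1');s=load('scene0')
def ray(c,u,v):
    E=c['extrinsics'];d=E[:3,:3]@np.array([(u-c['cx'])/c['fx'],(v-c['cy'])/c['fy'],1]);return E[:3,3],d/np.linalg.norm(d)
def tri(a,b):
    (o,d),(p,e)=a,b; t=np.linalg.lstsq(np.c_[d,-e],p-o,rcond=None)[0];x,y=o+t[0]*d,p+t[1]*e;return (x+y)/2,np.linalg.norm(x-y)
t=ray(c,160+157/6,160+157/6);ss=ray(s,130+145/4.5,180+230/4.5);ww=ray(w,80+213/5,20+290/5)
print(tri(t,ss),tri(t,ww),tri(ss,ww))
# bottom near rim of can
for u,v in((255,350),(160,408),(97,370)): print('scene',pt(s,130+u/4.5,180+v/4.5,0))
for u,v in((490,340),(380,465),): print('w',pt(w,80+u/5,20+v/5,0))
# rims in scene, project top rim hypothesis
for z in(.05,.06,.07,.08): print(z,'w left top rim',pt(w,80+125/5,20+285/5,z)[:2],'bottom',pt(w,80+260/5,20+445/5,z)[:2])
```

```text
(array([0.5285, 0.0857, 0.0741]), np.float64(0.00016502314803898885)) (array([0.529 , 0.0857, 0.0752]), np.float64(0.0017395059500064937)) (array([0.5295, 0.0862, 0.0738]), np.float64(0.0015153194045075629))
scene [0.5136 0.0576 0.    ]
scene [0.5053 0.0999 0.    ]
scene [0.5336 0.1149 0.    ]
w [0.5274 0.0582 0.    ]
w [0.4981 0.0875 0.    ]
0.05 w left top rim [0.5326 0.1166] bottom [0.5019 0.0926]
0.06 w left top rim [0.5317 0.1111] bottom [0.5019 0.0879]
0.07 w left top rim [0.5307 0.1057] bottom [0.5019 0.0832]
0.08 w left top rim [0.5298 0.1002] bottom [0.5019 0.0784]
```

Request:
drive_tool:
  moves: "-0.007 0.04 0 -1 0; 0 0.04 0 -1 0; 0 0.04 0 -1 0; 0 0.04 0 -1 0; 0 0.04 0 -1 0; 0 0.04 0 -1 0; 0 0.0165 0 -1 0; 0 0 -0.04 0 0; 0.009 0 -0.04 0 0; 0.009 0 -0.03 0 0; 0.009 0 0 0 0; 0 0 0 0 0"

```text
time: 9.88
ee_pos: [0.4495, 0.0212, 0.1071]
eef_rot: [0.707, -0.034, -0.706, -0.034]
ft_force: [-0.4, 0.4, 0.1]
width: 0.0871
```

```bash
python3 -c "
from h import *
tool(); grab('wrist','w5')"
```

```text
t 9.88 pos [0.4495 0.0212 0.1071] x [ 0.0011  0.0011 -1.    ] jaw yaw -95.50 F [-0.3818  0.3689  0.0515] w 0.0871
q [ 0.6123  0.1335 -0.7911  2.0209  0.1097  1.028  -1.8978]
```

View pics/w5.png

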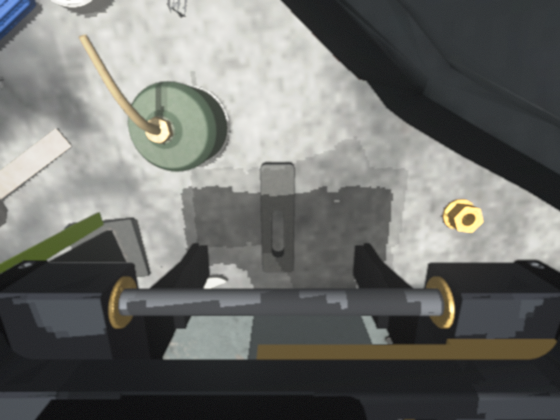

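```bash
python3 -c "
from h import *
tool();c=load('w5')
for u,v in((262,163),(294,163),(262,268),(294,268)):print(pt(c,u,v,.014))
print(np.mean([pt(c,u,v,.014) for u,v in((262,163),(294,163),(262,268),(294,268))],0))"
```

```text
t 9.93 pos [0.4493 0.0212 0.1073] x [ 0.0015  0.0005 -1.    ] jaw yaw -95.50 F [0.1065 0.4186 0.1954] w 0.0872
q [ 0.6125  0.1321 -0.7914  2.0217  0.1094  1.0279 -1.8978]
[0.4959 0.0325 0.014 ]
[0.4934 0.0064 0.014 ]
[0.4003 0.0436 0.014 ]
[0.3975 0.0144 0.014 ]
[0.4468 0.0242 0.014 ]
```

Request:
drive_tool:
  moves: "-0.001 0.0025 -0.03 0 0; 0 0 -0.03 0 0; 0 0 -0.02 0 0; 0 0 -0.01 0 0; 0 0 -0.003 0 0; 0 0 0 0 0; 0 0 0 0 1; 0 0 0 0 1; 0 0 0 0 1; 0 0 0 0 1; 0 0 0 0 1; 0 0 0 0 1; 0 0 0 0 1; 0 0 0 0 1; 0 0 0 0 1"
  newtons: 45

```text
time: 11.8
ee_pos: [0.4472, 0.0237, 0.0131]
eef_rot: [0.706, -0.034, -0.706, -0.034]
ft_force: [0.1, 1.8, -0.9]
width: 0.0284
```

```bash
python3 -c "
from h import *
tool(); grab('wrist','w6')"
```

```text
t 11.80 pos [0.4472 0.0237 0.0131] x [ 0.      0.0001 -1.    ] jaw yaw -95.48 F [ 0.1225  1.8261 -0.9245] w 0.0284
q [ 0.5368  0.3028 -0.7484  2.0975  0.2764  0.8383 -2.0423]
```

View pics/w6.png

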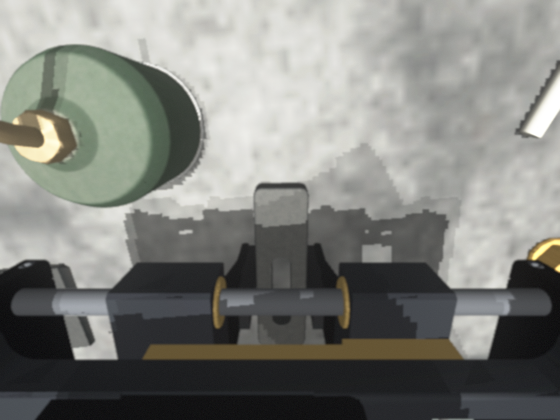

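```bash
python3 -c "
from h import *
c=load('w6')
M=R.from_quat(r.read_state()['eef_rot']).as_matrix();p=r.read_state()['ee_pos']
for u,v in((255,188),(308,188),(281,256),(281,320)):
  q=pt(c,u,v,.014);print(q,(M.T@(q-p))[1:])
"
python3 -c "
from h import *
crop('w6',230,170,340,350,'w6a',3.3)"
```

```text
[0.4951 0.0326 0.014 ] [-0.0134 -0.0469]
[0.4925 0.0053 0.014 ] [ 0.014  -0.0469]
[0.4552 0.0229 0.014 ] [ 0.    -0.008]
[0.413 0.027 0.014] [-0.      0.0343]
w6a scale 3.3
```

View pics/w6a.png

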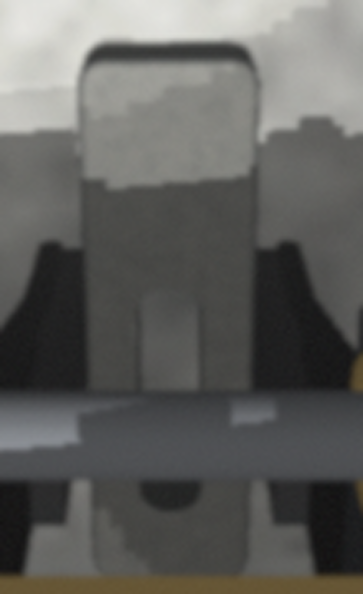

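```bash
python3 -c "
from h import *
c=load('top0');s=load('scene0')
for z in (0,.1,.15,.2): print(z,pt(c,317.5,163,z)[:2],pt(c,320,150,z)[:2], 'cast',pt(c,288,172,z)[:2],pt(c,304,140,z)[:2])
S=lambda x,y:(190+x/3.33,120+y/3.33)
for z in (0,.1,.15,.2): print(z,'base corner',pt(s,*S(338,190),z)[:2],'top',pt(s,*S(340,55),z)[:2], 'front',pt(s,*S(158,268),z)[:2])
c=load('w6')
M=R.from_quat(r.read_state()['eef_rot']).as_matrix();p=r.read_state()['ee_pos']
for v in(188.8,258,324.5,344):
  q=pt(c,281,v,.014);print(v,(M.T@(q-p))[1:])
"
```

```text
0 [ 0.5978 -0.2063] [ 0.6295 -0.2128] cast [ 0.5764 -0.1365] [ 0.6543 -0.1753]
0.1 [ 0.5718 -0.1973] [ 0.6004 -0.2032] cast [ 0.5525 -0.1344] [ 0.6227 -0.1694]
0.15 [ 0.5588 -0.1929] [ 0.5858 -0.1985] cast [ 0.5405 -0.1334] [ 0.6069 -0.1664]
0.2 [ 0.5458 -0.1884] [ 0.5712 -0.1937] cast [ 0.5286 -0.1323] [ 0.5911 -0.1635]
0 base corner [ 0.601  -0.2071] top [ 0.7099 -0.2724] front [ 0.5945 -0.0816]
0.1 base corner [ 0.5154 -0.1521] top [ 0.6092 -0.2083] front [ 0.5099 -0.044 ]
0.15 base corner [ 0.4727 -0.1246] top [ 0.5589 -0.1763] front [ 0.4676 -0.0252]
0.2 base corner [ 0.4299 -0.0971] top [ 0.5086 -0.1443] front [ 0.4252 -0.0064]
188.8 [ 0.     -0.0465]
258 [-0.     -0.0068]
324.5 [-0.      0.0375]
344 [-0.      0.0519]
```

Request:
drive_tool:
  moves: "0 0 0.02 0 1; -0.009 0 0.02 0 1; -0.009 0 0.03 0 1; -0.009 0 0.037 0 1; 0 -0.04 0 1 1; 0 -0.04 0 1 1; 0 -0.04 0 1 1; 0 -0.04 0 1 1; 0 -0.04 0 1 1; 0 -0.04 0 1 1; 0 -0.04 0 0.9 1; 0.01 -0.017 0 0 1; 0.03 0 0 0 1; 0.03 0 0 0 1; 0.025 0 0 0 1; 0 0 0 0 1; 0 0 0 0 1; 0 0 0 0 1"

```text
time: 14.1
ee_pos: [0.5142, -0.2738, 0.1199]
eef_rot: [-0.707, -0.008, 0.707, -0.009]
ft_force: [0.2, 1.0, -3.7]
width: 0.0285
```

```bash
python3 -c "
from h import *
tool(); grab('wrist','w7');grab('scene','s7');grab('top','t7');crop('w7',200,150,360,350,'w7a',3);crop('s7',270,60,430,220,'s7a',3.7);crop('t7',300,130,400,240,'t7a',5)"
```

```text
t 14.10 pos [ 0.5142 -0.2738  0.1199] x [-0.0009 -0.0003 -1.    ] jaw yaw -88.63 F [ 0.1893  0.9732 -3.7144] w 0.0285
q [ 0.8473  0.3805 -0.5318  1.6892  0.2104  1.1298 -1.2906]
w7a scale 3
s7a scale 3.7
t7a scale 5
```

View pics/w7.png

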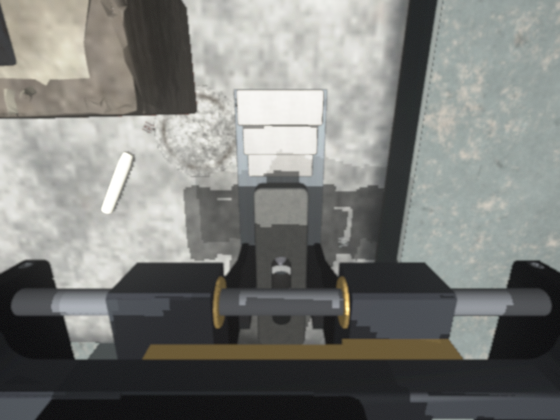

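View pics/s7a.png

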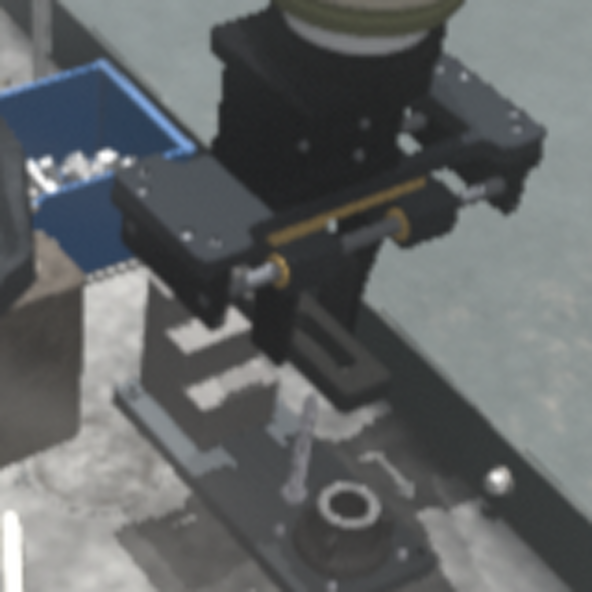

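View pics/t7a.png

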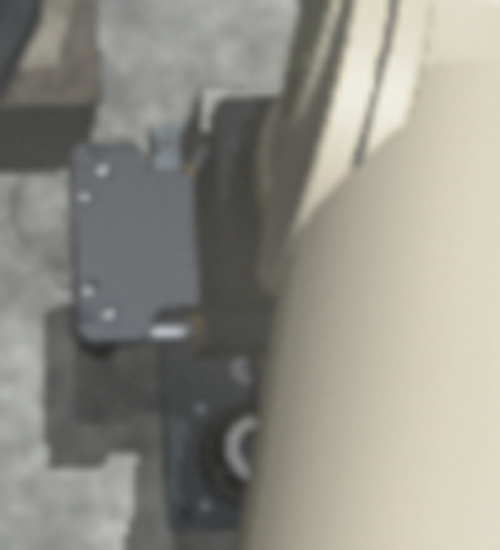

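View pics/w7a.png

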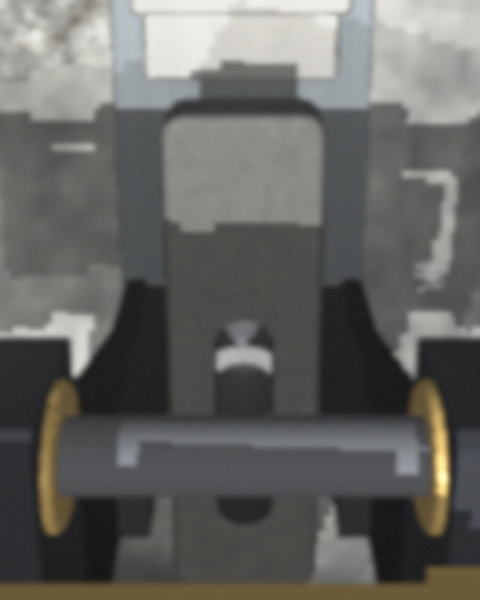

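```bash
python3 -c "
from h import *
c=load('w7')
f=lambda p:(px(c,p)-[200,150])*3
for z in(.016,.05,.078,.086): print(z,f([.4985,-.2737,z]))
print('ring',f([.4585,-.275,.042]),'slot edges at strap bottom z .107:',f([.4985+.008+.013,-.2735,.107]))
print('step',[f([x,y,.042]) for x,y in((.549,-.249),(.549,-.299))])
"
```

```text
0.016 [241.6366 232.2329]
0.05 [241.4224 278.1985]
0.078 [241.1973 326.4897]
0.086 [241.1223 342.5776]
ring [242.775  393.2611] slot edges at strap bottom z .107: [242.2905 299.1254]
step [array([150.9589,  85.0925]), array([343.1239,  89.549 ])]
```

Request:
drive_tool:
  moves: "0 0.0004 -0.01 0 1; 0 0 -0.01 0 1; 0 0 -0.01 0 1; 0 0 -0.01 0 1; 0 0 0 0 1"

```text
time: 14.88
ee_pos: [0.5146, -0.2727, 0.079]
eef_rot: [-0.707, -0.009, 0.708, -0.008]
ft_force: [0.4, -0.3, -3.5]
width: 0.0286
```

```bash
python3 -c "
from h import *
tool(); grab('wrist','w8');grab('scene','s8');crop('w8',200,150,360,350,'w8a',3);crop('s8',270,60,430,220,'s8a',3.7)"
```

```text
t 14.88 pos [ 0.5146 -0.2727  0.079 ] x [-0.0015  0.0009 -1.    ] jaw yaw -88.58 F [ 0.3816 -0.2939 -3.528 ] w 0.0286
q [ 0.8348  0.4271 -0.5208  1.7234  0.2387  1.0564 -1.3118]
w8a scale 3
s8a scale 3.7
```

View pics/w8a.png

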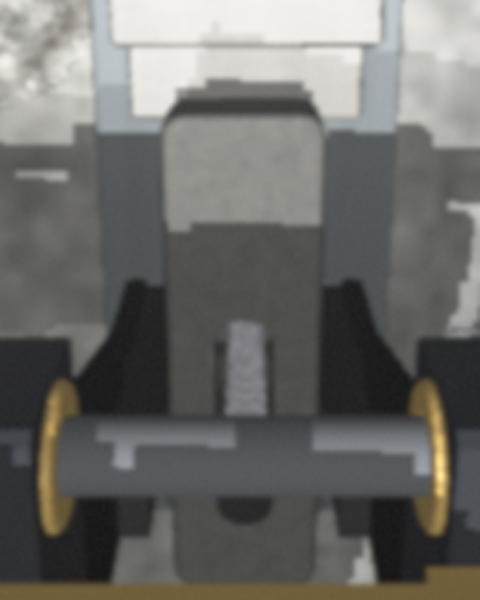

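View pics/s8a.png

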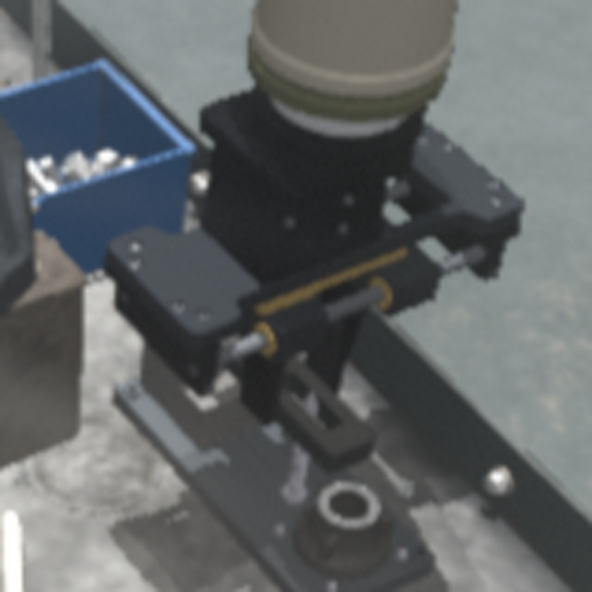

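Request:
drive_tool:
  moves: "0 0 -0.008 0 1; 0 0 -0.008 0 1; 0 0 -0.005 0 1; 0 0 -0.002 0 1; 0 0 -0.0015 0 1; 0 0 0 0 1"

```text
time: 15.72
ee_pos: [0.5152, -0.2731, 0.0556]
eef_rot: [0.707, 0.009, -0.707, 0.009]
ft_force: [-1.0, 0.2, -4.4]
width: 0.0287
```

Request:
drive_tool:
  moves: "0 0 -0.001 0 1; 0 0 0 0 1"

```text
time: 15.98
ee_pos: [0.5154, -0.2731, 0.0551]
eef_rot: [0.707, 0.009, -0.707, 0.009]
ft_force: [-1.8, 0.3, 2.1]
width: 0.0286
```

Request:
drive_tool:
  moves: "0 0 0 0 0.6; 0 0 0 0 0.3; 0 0 0 0 0.2; 0 0 0 0 0.2; 0 0 0.02 0 0.2; 0 0 0.03 0 0; 0 0 0.04 0 0; 0 0 0.04 0 0; 0 0 0.03 0 0; -0.04 0 0 0 0; -0.04 0.02 0 0 0; -0.02 0.02 0 0 0; 0 0 0 0 0; 0 0 0 0 0"

```text
time: 17.73
ee_pos: [0.4158, -0.2334, 0.2157]
eef_rot: [0.708, 0.008, -0.707, 0.009]
ft_force: [0.7, -0.2, -0.1]
width: 0.0868
```

```bash
python3 -c "
from h import *
tool(); grab('wrist','w9');grab('scene','s9');crop('s9',280,110,430,260,'s9a',4);crop('w9',260,0,420,260,'w9a',2.3)"
```

```text
t 17.73 pos [ 0.4158 -0.2334  0.2157] x [ 0.0014 -0.0013 -1.    ] jaw yaw -88.57 F [ 0.6914 -0.1988 -0.1288] w 0.0868
q [ 0.9702  0.0486 -0.5648  1.839   0.028   1.2598 -1.1485]
s9a scale 4
w9a scale 2.3
```

View pics/s9a.png

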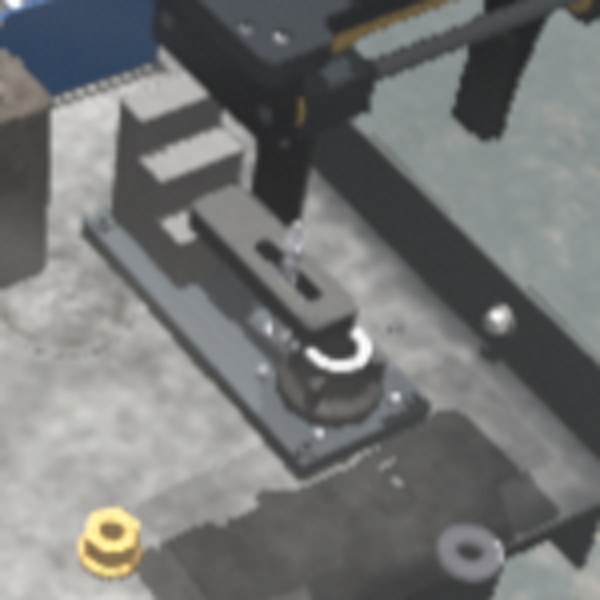

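View pics/w9a.png

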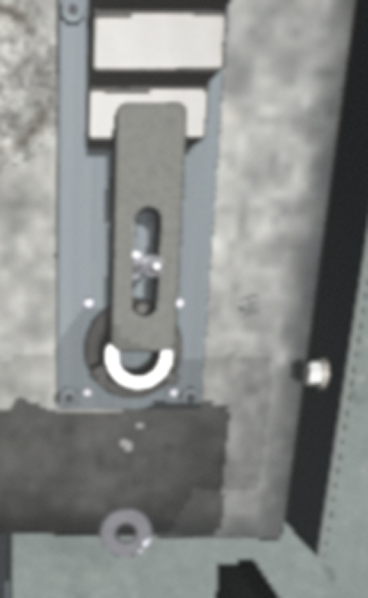

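Request:
drive_tool:
  moves: "-0.03 -0.02 0 0 0; -0.0325 -0.026 0 0 0; 0 0 -0.04 0 0; 0 0 -0.04 0 0; 0 0 -0.03 0 0; 0 0 0 0 0; 0 0 0 0 0; 0 0 0 0 0"

```text
time: 18.82
ee_pos: [0.3535, -0.2797, 0.1059]
eef_rot: [0.708, 0.008, -0.706, 0.009]
ft_force: [-0.5, 0.3, -0.6]
width: 0.0871
```

```bash
python3 -c "
from h import *
tool(); grab('wrist','w10')"
```

```text
t 18.82 pos [ 0.3535 -0.2797  0.1059] x [ 0.0016 -0.0015 -1.    ] jaw yaw -88.59 F [-0.4693  0.2718 -0.6052] w 0.0871
q [ 1.048   0.1015 -0.4973  2.0333  0.0573  1.0176 -1.0233]
```

View pics/w10.png

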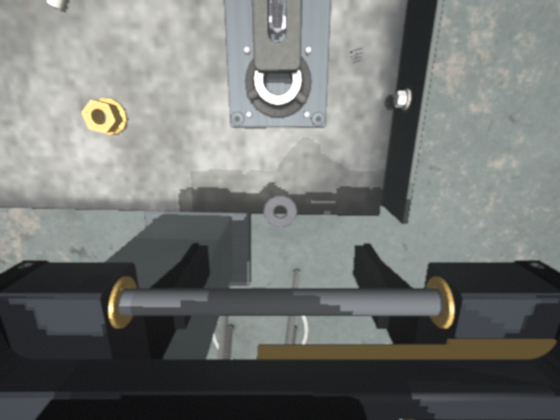

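```bash
python3 -c "
from h import *
c=load('w10');print(pt(c,280,211,.006),pt(c,280,208.5,.003));print('boss',pt(c,277,84,.042))
crop('w10',240,180,320,240,'w10a',8)"
```

```text
[ 0.3551 -0.2788  0.006 ] [ 0.3565 -0.2788  0.003 ]
boss [ 0.4559 -0.2745  0.042 ]
w10a scale 8
```

View pics/w10a.png

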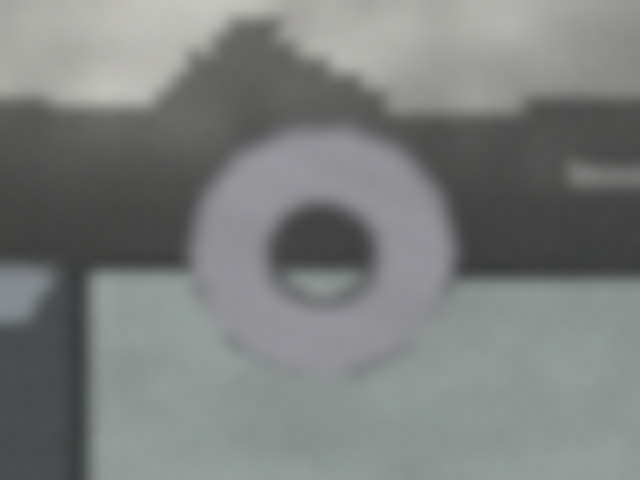

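Request:
drive_tool:
  moves: "0.0005 0.0005 -0.03 0 0; 0 0 -0.03 0 0; 0 0 -0.02 0 0; 0 0 -0.01 0 0.4; 0 0 -0.0035 0 0.4; 0 0 0 0 0.4; 0 0 0 0 0.4"
  newtons: 20

```text
time: 19.75
ee_pos: [0.3536, -0.2789, 0.0117]
eef_rot: [0.707, 0.008, -0.707, 0.009]
ft_force: [0.2, -0.0, 0.0]
width: 0.0566
```

Request:
drive_tool:
  moves: "0 0 0.0005 0 0.6; 0 0 0 0 0.8; 0 0 0 0 1; 0 0 0 0 1; 0 0 0 0 1; 0 0 0 0 1; 0 0 0 0 1"
  newtons: 20

```text
time: 20.62
ee_pos: [0.3532, -0.2786, 0.0116]
eef_rot: [0.707, 0.009, -0.707, 0.009]
ft_force: [-0.9, 0.5, 1.7]
width: 0.0294
```

```bash
python3 -c "
from h import *
tool(); grab('wrist','w11');crop('w11',200,200,360,350,'w11a',4)"
```

```text
t 20.62 pos [ 0.3532 -0.2786  0.0116] x [ 0.0001 -0.0001 -1.    ] jaw yaw -88.59 F [-0.8846  0.4832  1.7185] w 0.0294
q [ 1.0123  0.2584 -0.4801  2.1046  0.1633  0.8133 -1.1129]
w11a scale 4
```

View pics/w11a.png

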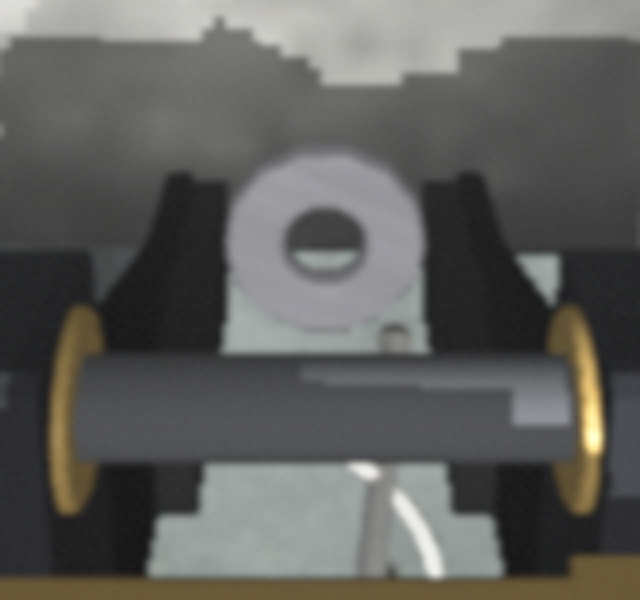

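```bash
python3 -c "
from h import *
c=load('w11');print(pt(c,281.25,260,.006))
crop('w11',200,100,360,260,'x',2)"
```

```text
[ 0.3554 -0.2786  0.006 ]
x scale 2
```

Request:
drive_tool:
  moves: "0 0 0.01 0 1; 0 0 0.03 0 1; 0 0 0.04 0 1; 0 0 0.02 0 1; 0.03 0 0 0 1; 0.03 0 0 0 1; 0.03 0.002 0 0 1; 0.03 0.002 0 0 1; 0.02 0.001 0 0 1; 0 0 0 0 1; 0 0 0 0 1; 0 0 0 0 1"

```text
time: 22.18
ee_pos: [0.4923, -0.274, 0.1118]
eef_rot: [-0.707, -0.008, 0.707, -0.009]
ft_force: [0.1, 0.3, -0.3]
width: 0.0288
```

```bash
python3 -c "
from h import *
tool(); grab('wrist','w12');crop('w12',200,180,360,330,'w12a',5)"
```

```text
t 22.18 pos [ 0.4923 -0.274   0.1118] x [-0.0004 -0.0005 -1.    ] jaw yaw -88.64 F [ 0.0899  0.2974 -0.3137] w 0.0288
q [ 0.8761  0.3489 -0.5336  1.7478  0.1972  1.0984 -1.2684]
w12a scale 5
```

View pics/w12a.png

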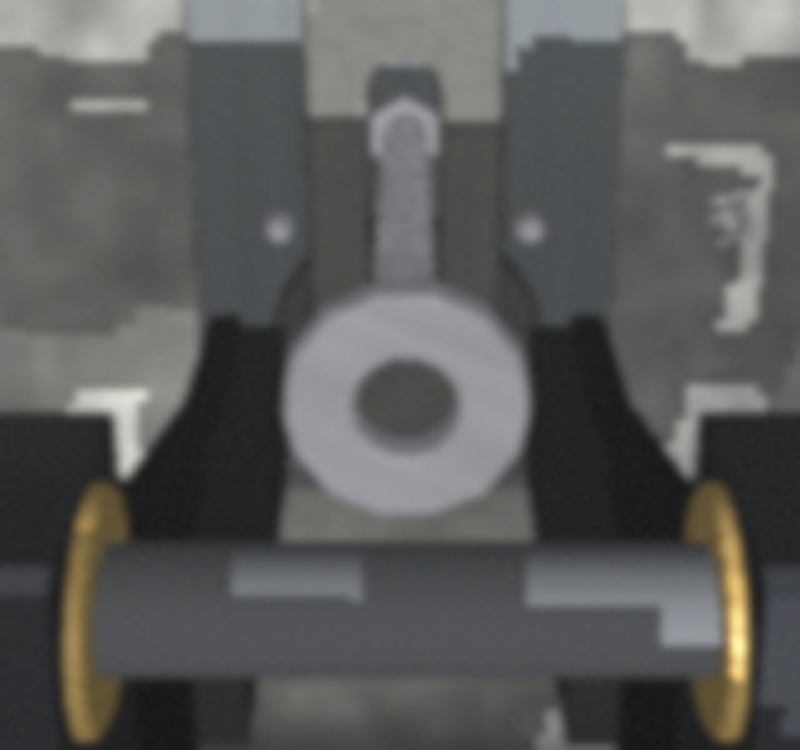

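```bash
python3 -c "
from h import *
c=load('w12');print('washer',pt(c,281.4,260,.106));print('jam',pt(c,200+404/5,180+130/5,.016))
for z in(.016,.05,.078,.086):print(z,(px(c,[.4985,-.2737,z])-[200,180])*5)
print('pins',pt(c,200+279/5,180+230/5,.018),pt(c,200+530/5,180+230/5,.018))
c=load('w9');print(px(c,[.4985,-.2737,.086]))"
```

```text
washer [ 0.4944 -0.2741  0.106 ]
jam [ 0.4996 -0.2736  0.016 ]
0.016 [404.3854 136.2191]
0.05 [404.295  203.1745]
0.078 [404.1985 274.6156]
0.086 [404.166  298.6702]
pins [ 0.4814 -0.2521  0.018 ] [ 0.4824 -0.2961  0.018 ]
[327.9695 115.9602]
```

Request:
drive_tool:
  moves: "0.0048 0.0004 -0.008 0 1; 0 0 0 0 1; 0 0 0 0 1"

```text
time: 22.6
ee_pos: [0.4979, -0.273, 0.1034]
eef_rot: [-0.707, -0.009, 0.707, -0.009]
ft_force: [0.4, 0.0, -0.4]
width: 0.0287
```

```bash
python3 -c "
from h import *
tool(); grab('wrist','w13');crop('w13',200,180,360,330,'w13a',5);grab('scene','s13');crop('s13',290,110,410,230,'s13a',5)"
```

```text
t 22.60 pos [ 0.4979 -0.273   0.1034] x [-0.0003  0.0002 -1.    ] jaw yaw -88.57 F [ 0.4261  0.0268 -0.42  ] w 0.0287
q [ 0.8658  0.3681 -0.5315  1.7433  0.2074  1.0867 -1.2795]
w13a scale 5
s13a scale 5
```

View pics/w13a.png

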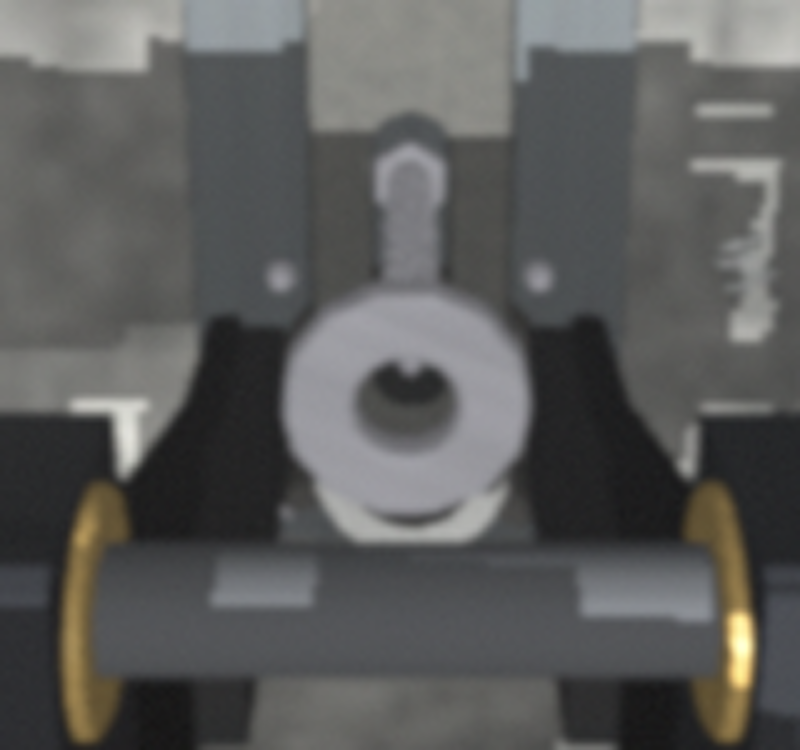

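View pics/s13a.png

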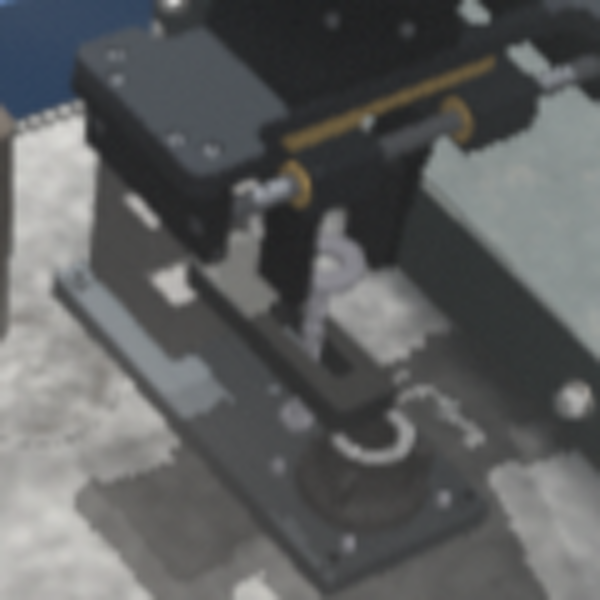

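```bash
python3 -c "
from h import *
c=load('w13');print('washer',pt(c,200+407/5,180+402/5,.0978));print('tip',pt(c,200+410/5,180+372/5,.086));print('jam',pt(c,200+411/5,180+178/5,.016))"
```

```text
washer [ 0.4999 -0.2732  0.0978]
tip [ 0.4979 -0.2736  0.086 ]
jam [ 0.4994 -0.2739  0.016 ]
```

Request:
drive_tool:
  moves: "-0.0012 -0.0005 0 0 1; 0 0 -0.006 0 1; 0 0 -0.006 0 1; 0 0 -0.003 0 1; 0 0 0 0 1"

```text
time: 23.32
ee_pos: [0.4966, -0.2735, 0.0882]
eef_rot: [-0.707, -0.009, 0.707, -0.009]
ft_force: [0.2, -1.1, 0.1]
width: 0.0286
```

```bash
python3 -c "
from h import *
tool(); grab('wrist','w14');crop('w14',200,180,360,330,'w14a',5)"
```

```text
t 23.32 pos [ 0.4966 -0.2735  0.0882] x [-0.0005  0.0003 -1.    ] jaw yaw -88.58 F [ 0.2307 -1.0567  0.107 ] w 0.0286
q [ 0.8634  0.3841 -0.5271  1.7583  0.2179  1.0581 -1.2857]
w14a scale 5
```

View pics/w14a.png

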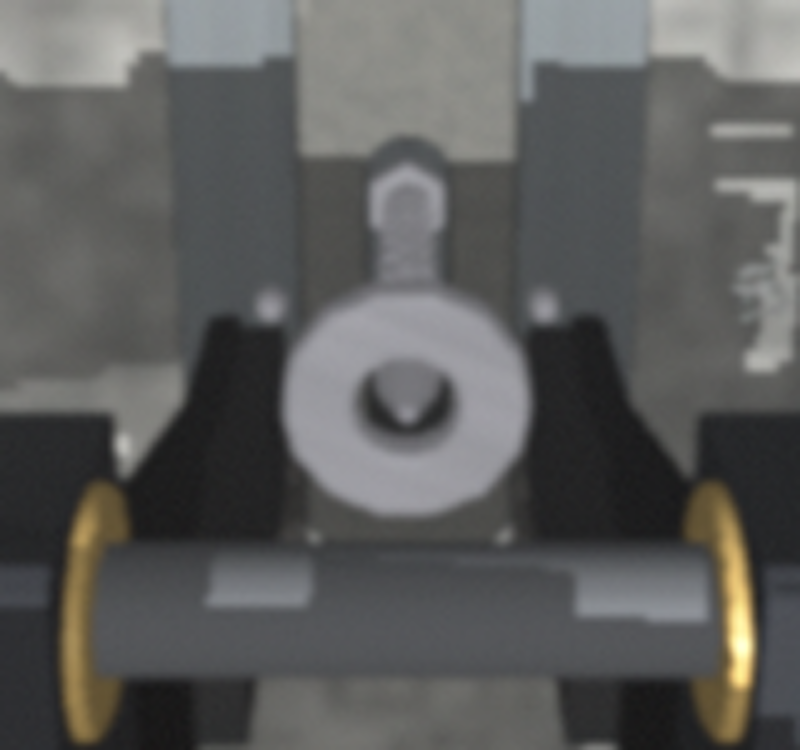

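Request:
drive_tool:
  moves: "0 0 -0.006 0 1; 0 0 -0.006 0 1; 0 0 -0.005 0 1; 0 0 -0.003 0 1; 0 0 0 0 1"

```text
time: 24.0
ee_pos: [0.4967, -0.2736, 0.0683]
eef_rot: [-0.707, -0.009, 0.707, -0.009]
ft_force: [0.4, 0.5, -0.5]
width: 0.0291
```

Request:
drive_tool:
  moves: "0 0 -0.0006 0 1; 0 0 0 0 0.6; 0 0 0 0 0.3; 0 0 0 0 0.2; 0 0 0 0 0.2; 0 0 0.02 0 0.2; 0 0 0.03 0 0; 0 0 0.04 0 0; 0 0 0.04 0 0; -0.03 0.03 0 0 0; -0.03 0.04 0 0 0; 0 0.04 0 0 0; 0 0 0 0 0; 0 0 0 0 0"

```text
time: 25.75
ee_pos: [0.437, -0.1642, 0.199]
eef_rot: [0.707, 0.008, -0.707, 0.009]
ft_force: [-0.1, 0.1, 0.4]
width: 0.0872
```

```bash
python3 -c "
from h import *
tool(); grab('wrist','w15');grab('scene','s15');crop('s15',280,110,430,260,'s15a',4)"
```

```text
t 25.75 pos [ 0.437  -0.1642  0.199 ] x [ 0.0011 -0.0012 -1.    ] jaw yaw -88.59 F [-0.1426  0.1472  0.4262] w 0.0872
q [ 0.8814  0.0429 -0.6274  1.8816  0.0277  1.224  -1.301 ]
s15a scale 4
```

View pics/s15a.png

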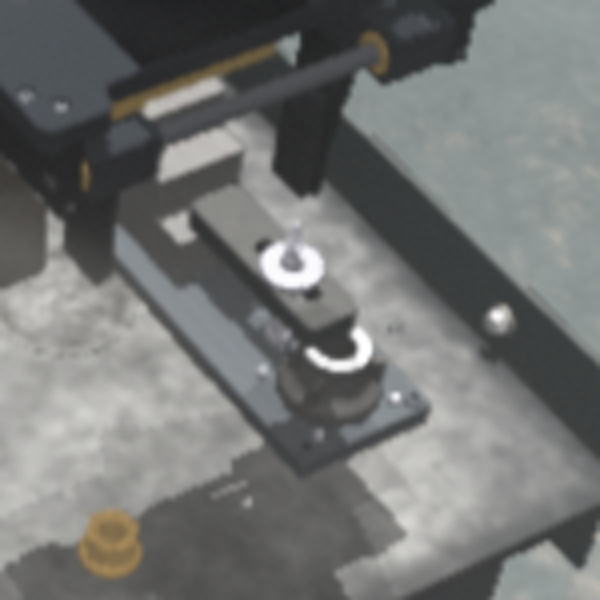

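View pics/w15.png

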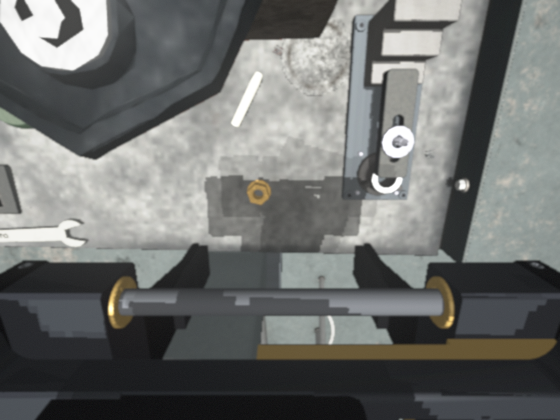

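```bash
python3 -c "
from h import *
crop('w15',235,165,285,215,'w15a',12)"
```

```text
w15a scale 12
```

View pics/w15a.png

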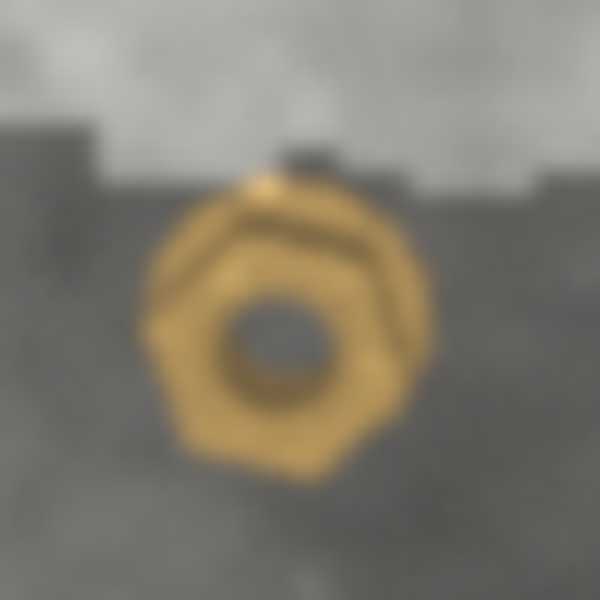

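```bash
python3 -c "
from h import *
c=load('w15')
q=np.array([(152,325),(245,235),(375,265),(412,375),(320,480),(190,445)],float)
P=np.array([pt(c,235+u/12,165+v/12,.018)[:2] for u,v in q]);print(P,P.mean(0))
for i in range(6):
  d=P[(i+1)%6]-P[i];print(np.linalg.norm(d),np.degrees(np.arctan2(d[1],d[0]))%60)
print('washer',pt(c,398,143,.062),'tip')
"
```

```text
[[ 0.4342 -0.1262]
 [ 0.4432 -0.1351]
 [ 0.4406 -0.1474]
 [ 0.4298 -0.1511]
 [ 0.4191 -0.1423]
 [ 0.4223 -0.1297]] [ 0.4315 -0.1386]
0.01266307559172525 15.374064327489286
0.0126232228261602 18.02508120303287
0.011343256435502751 18.7811582886944
0.013870477042994007 20.756776541158956
0.012972545349964924 15.589815358352197
0.012381754145071639 16.69485289958951
washer [ 0.4969 -0.2736  0.062 ] tip
```

Request:
drive_tool:
  moves: "-0.0063 0.0254 0 8 0; 0 0 -0.04 8 0; 0 0 -0.04 0 0; 0 0 -0.02 0 0; 0 0 0 0 0; 0 0 0 0 0; 0 0 0 0 0"

```text
time: 26.72
ee_pos: [0.4312, -0.1386, 0.099]
eef_rot: [0.699, 0.107, -0.698, 0.107]
ft_force: [-0.5, 1.2, -0.5]
width: 0.0869
```

```bash
python3 -c "
from h import *
tool(); grab('wrist','w16');crop('w16',240,180,320,240,'w16a',9)"
```

```text
t 26.73 pos [ 0.4312 -0.1386  0.099 ] x [ 0.0016 -0.0008 -1.    ] jaw yaw -72.60 F [-0.5309  1.1831 -0.5354] w 0.0869
q [ 0.8417  0.135  -0.6599  2.0275  0.0983  1.0077 -1.1334]
w16a scale 9
```

View pics/w16a.png

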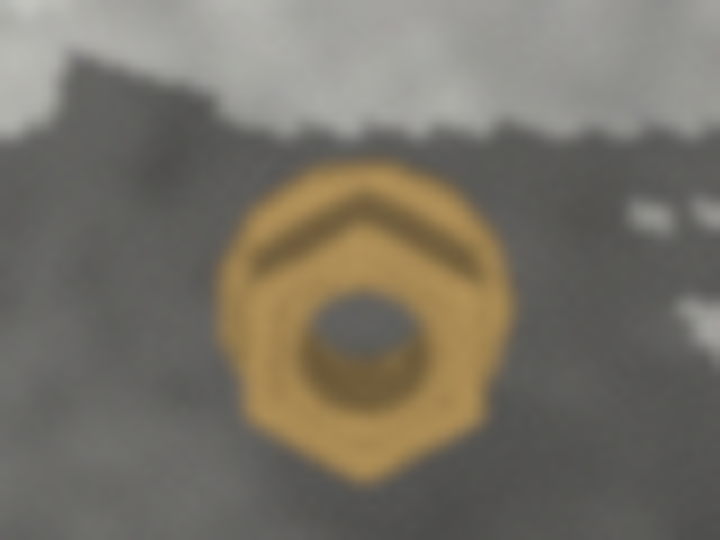

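Hexagon flats are now aligned with the jaws (left/right flats vertical, centre at about pixel (280.6, 219)).

Request:
drive_tool:
  moves: "0 0 -0.03 0 0; 0 0 -0.03 0 0; 0 0 -0.015 0 0.4; 0 0 -0.006 0 0.4; 0 0 0 0 0.4; 0 0 0 0 0.4; 0 0 0 0 0.7; 0 0 0 0 1; 0 0 0 0 1; 0 0 0 0 1; 0 0 0 0 1; 0 0 0 0 1; 0 0 0 0 1"
  newtons: 25

```text
time: 28.4
ee_pos: [0.4305, -0.1382, 0.017]
eef_rot: [0.699, 0.107, -0.699, 0.107]
ft_force: [-1.0, -0.7, 2.3]
width: 0.0215
```

```bash
python3 -c "
from h import *
tool(); grab('wrist','w17');crop('w17',200,180,360,330,'w17a',5)"
```

```text
t 28.40 pos [ 0.4305 -0.1382  0.017 ] x [ 0.     -0.0001 -1.    ] jaw yaw -72.58 F [-1.0292 -0.6921  2.3014] w 0.0215
q [ 0.7946  0.278  -0.632   2.0896  0.2201  0.8378 -1.2342]
w17a scale 5
```

View pics/w17a.png

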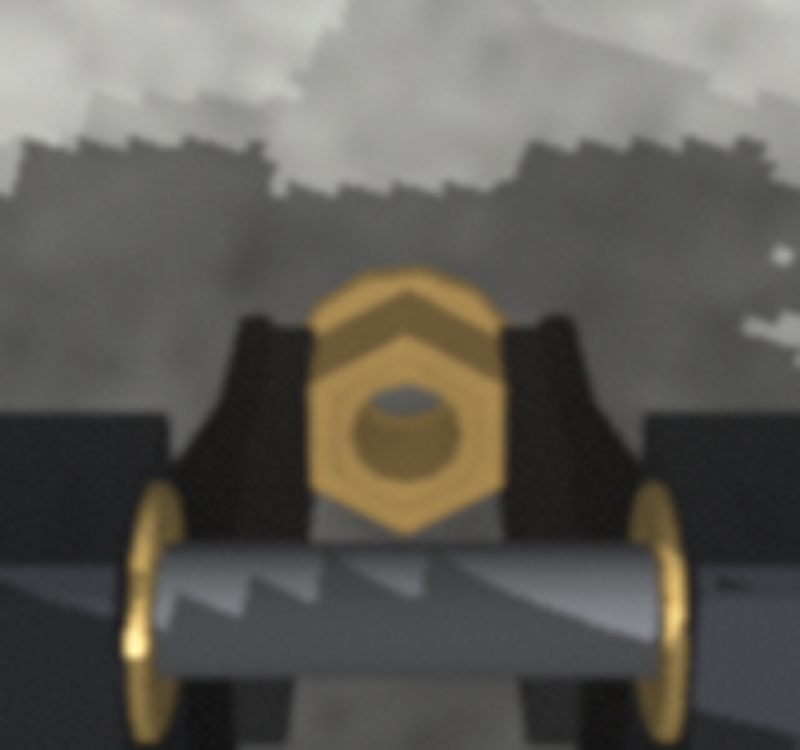

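```bash
python3 -c "
from h import *
c=load('w17');s=r.read_state();M=R.from_quat(s['eef_rot']).as_matrix()
for n,w,u,v,z in(('nut','w17',281.4,266.6,.018),):
  q=pt(load(w),u,v,z);print(q,M.T@(q-s['ee_pos']))"
```

```text
[ 0.432 -0.138  0.018] [-0.001   0.0002 -0.0015]
```

Request:
drive_tool:
  moves: "0 0 0.015 0 1; 0 0 0.04 0 1; 0 0 0.04 0 1; 0 -0.035 0 -4 1; 0 -0.035 0 -4 1; 0 -0.035 0 -4 1; 0.01 -0.03 0 -4 1; 0.03 -0.0005 0 0 1; 0.0265 0 0 0 1; 0 0 0 0 1; 0 0 0 0 1; 0 0 0 0 1"

```text
time: 29.95
ee_pos: [0.4959, -0.2744, 0.1116]
eef_rot: [-0.707, -0.008, 0.707, -0.008]
ft_force: [0.4, 0.2, -0.6]
width: 0.0217
```

```bash
python3 -c "
from h import *
tool(); grab('wrist','w18');crop('w18',200,180,360,330,'w18a',5);grab('scene','s18');crop('s18',290,110,410,230,'s18a',5)"
```

```text
t 29.95 pos [ 0.4959 -0.2744  0.1116] x [-0.001 -0.    -1.   ] jaw yaw -88.67 F [ 0.4495  0.2173 -0.5566] w 0.0217
q [ 0.8711  0.3567 -0.5324  1.7383  0.2005  1.1018 -1.2728]
w18a scale 5
s18a scale 5
```

View pics/w18a.png

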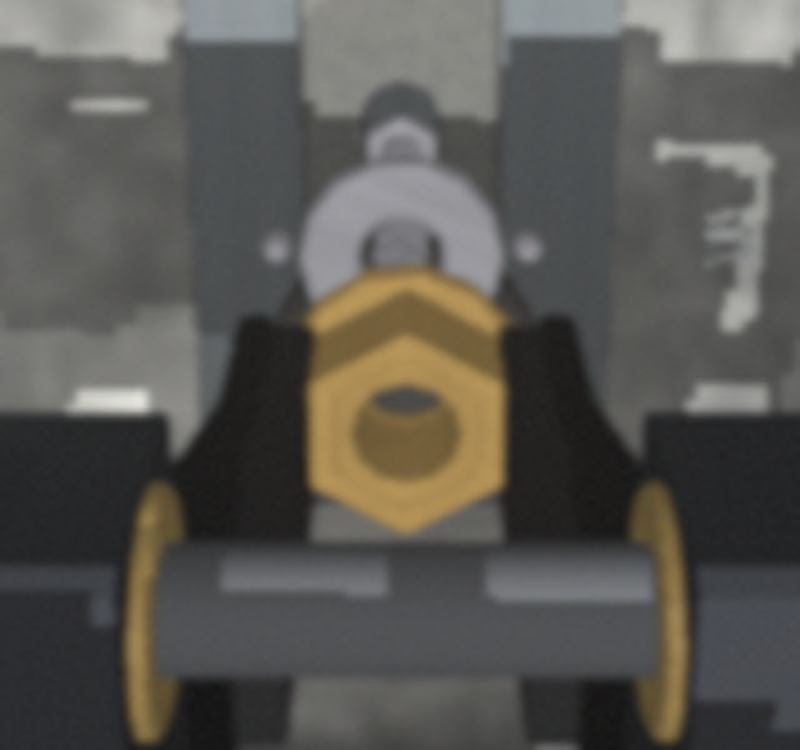

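View pics/s18a.png

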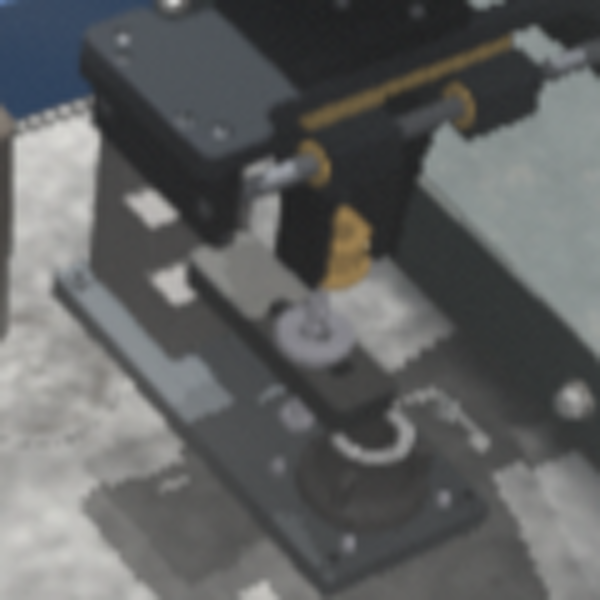

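Request:
drive_tool:
  moves: "0.0013 0.0009 0 0 1; 0 0 -0.004 0 1; 0 0 0 0 1; 0 0 0 0 1"

```text
time: 30.55
ee_pos: [0.4982, -0.2728, 0.1079]
eef_rot: [-0.707, -0.009, 0.707, -0.009]
ft_force: [-0.6, -0.4, -0.9]
width: 0.0215
```

```bash
python3 -c "
from h import *
tool(); c=grab('wrist','w19');crop('w19',200,180,360,330,'w19a',5)
for z in(.086,.078,.062):print((px(c,[.4988,-.2737,z])-[200,180])*5)"
```

```text
t 30.55 pos [ 0.4982 -0.2728  0.1079] x [-0.0001  0.     -1.    ] jaw yaw -88.58 F [-0.5778 -0.4303 -0.8679] w 0.0215
q [ 0.8663  0.363  -0.5326  1.7391  0.2043  1.0949 -1.278 ]
w19a scale 5
[412.2698 351.8696]
[412.0195 325.5463]
[411.5725 278.5489]
```

View pics/w19a.png

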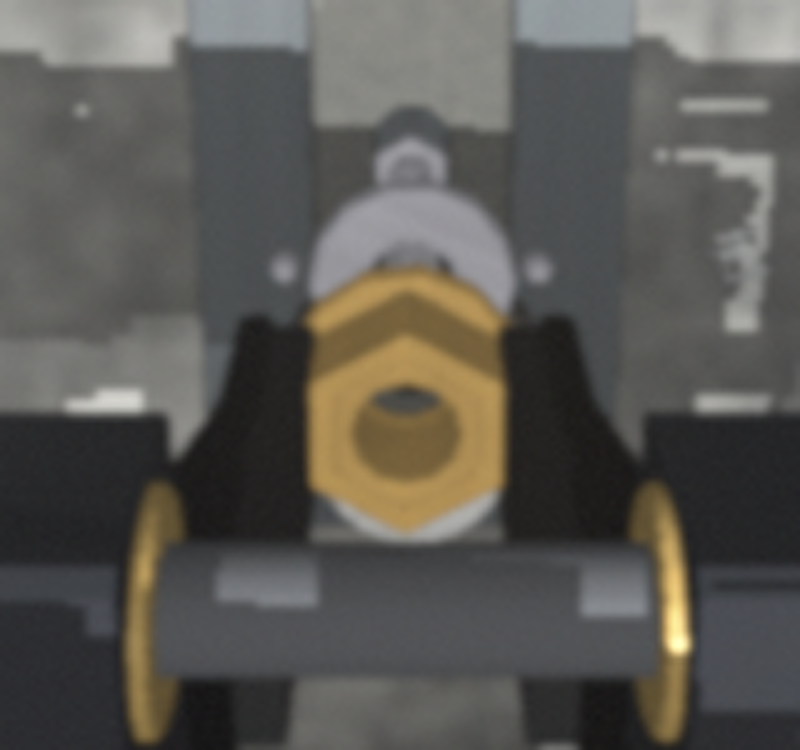

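Request:
drive_tool:
  moves: "-0.0008 -0.0006 0 0 1; 0 0 -0.005 0 1; 0 0 -0.004 0 1; 0 0 0 0 1; 0 0 0 0 1"

```text
time: 31.22
ee_pos: [0.4975, -0.2734, 0.099]
eef_rot: [-0.707, -0.009, 0.707, -0.009]
ft_force: [0.2, -0.3, 0.4]
width: 0.0217
```

```bash
python3 -c "
from h import *
tool(); c=grab('wrist','w20');crop('w20',200,180,360,330,'w20a',5)"
```

```text
t 31.23 pos [ 0.4975 -0.2734  0.099 ] x [-0. -0. -1.] jaw yaw -88.58 F [ 0.1703 -0.278   0.3552] w 0.0217
q [ 0.8653  0.3724 -0.53    1.7479  0.2104  1.0779 -1.281 ]
w20a scale 5
```

View pics/w20a.png

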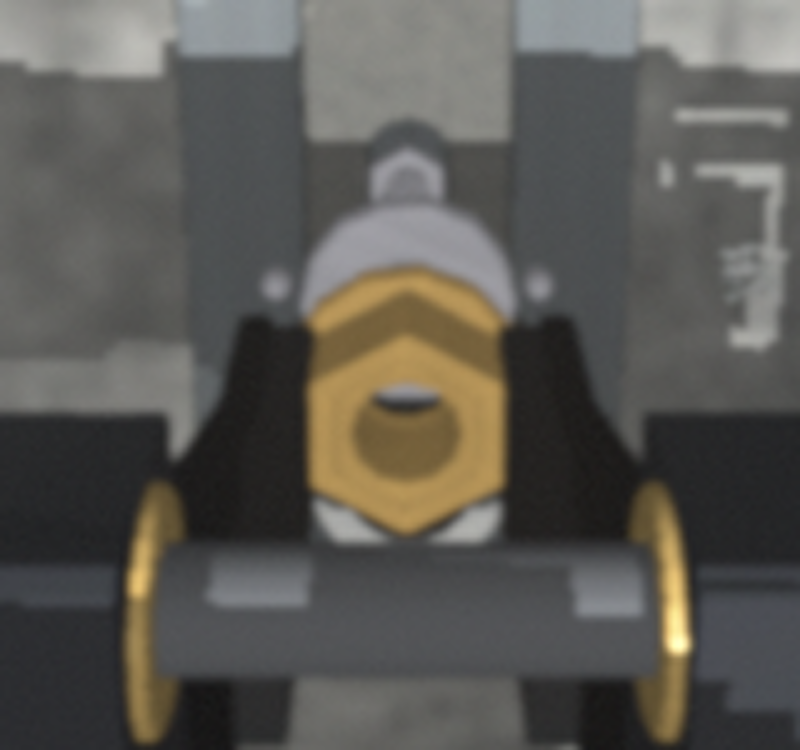

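```bash
python3 -c "
from h import *
c=load('w20')
for x in(.4975,.4988):
 for z in(.062,.078,.082,.086):print(x,z,(px(c,[x,-.2737,z])-[200,180])*5)
print('nut', pt(c,281.4,266.6,.1), 'washer rear rim', pt(c,200+408/5,180+203/5,.062),'wash', [pt(c,200+x/5,180+302/5,.062)[1] for x in(302,516)], 'jam',pt(c,200+407/5,180+180/5,.016))
print('hole bottom vis',pt(c,281.4,180+395/5,.082))"
```

```text
0.4975 0.062 [407.3475 307.7939]
0.4975 0.078 [407.4751 359.1996]
0.4975 0.082 [407.5103 373.3698]
0.4975 0.086 [407.547  388.1339]
0.4988 0.062 [407.5839 299.0544]
0.4988 0.078 [407.7308 349.8625]
0.4988 0.082 [407.7713 363.8707]
0.4988 0.086 [407.8135 378.4673]
nut [ 0.499  -0.2736  0.1   ] washer rear rim [ 0.5128 -0.2734  0.062 ] wash [np.float64(-0.2592629723158096), np.float64(-0.2885443677633202)] jam [ 0.5002 -0.2736  0.016 ]
hole bottom vis [ 0.4945 -0.2737  0.082 ]
```

Request:
drive_tool:
  moves: "0 0 -0.004 0 1; 0 0 -0.004 0 1; 0 0 0 0 1"

```text
time: 31.65
ee_pos: [0.4972, -0.2733, 0.0905]
eef_rot: [-0.707, -0.009, 0.707, -0.009]
ft_force: [-0.2, 0.9, -0.5]
width: 0.0215
```

```bash
python3 -c "
from h import *
tool(); c=grab('wrist','w21');crop('w21',240,230,320,290,'w21a',9)
for x in(.4975,.4988):print((px(c,[x,-.2737,.086])-[240,230])*9)"
```

```text
t 31.65 pos [ 0.4972 -0.2733  0.0905] x [-0.0007  0.0003 -1.    ] jaw yaw -88.58 F [-0.2176  0.8899 -0.5023] w 0.0215
q [ 0.8628  0.3823 -0.5274  1.7552  0.2165  1.0628 -1.2854]
w21a scale 9
[375.4711 304.4668]
[375.9774 286.3773]
```

View pics/w21a.png

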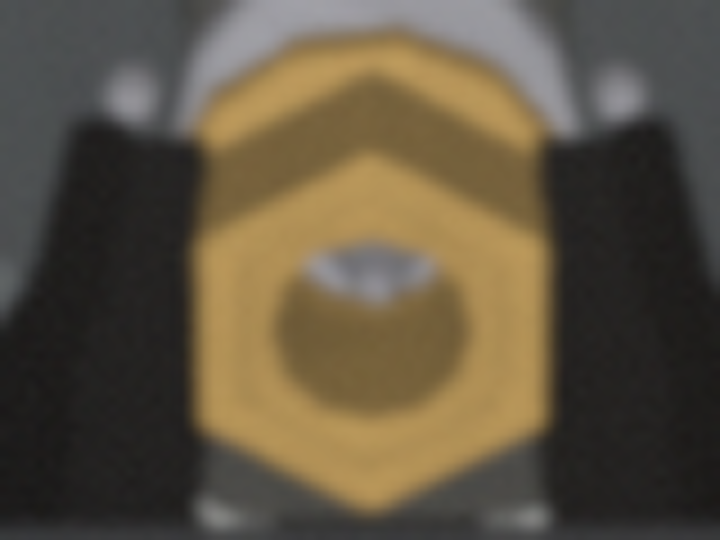

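Request:
drive_tool:
  moves: "0 0 -0.004 0 1; 0 0 -0.004 0 1; 0 0 -0.002 0 1; 0 0 -0.001 0 1; 0 0 0 0 1"

```text
time: 32.33
ee_pos: [0.4975, -0.2735, 0.08]
eef_rot: [0.707, 0.009, -0.707, 0.009]
ft_force: [-0.7, -0.4, 0.0]
width: 0.0214
```

Request:
drive_tool:
  moves: "0 0 -0.001 0 1; 0 0 0 0 1"

```text
time: 32.58
ee_pos: [0.4975, -0.2735, 0.079]
eef_rot: [0.707, 0.009, -0.707, 0.009]
ft_force: [0.2, -0.0, 0.6]
width: 0.0216
```

Request:
drive_tool:
  moves: "0 0 0 0 0.6; 0 0 0 0 0.3; 0 0 0 0 0.2; 0 0 0 0 0.2; 0 0 0.02 0 0.2; 0 0 0.03 0 0; 0 0 0.04 0 0; 0 0 0.04 0 0; -0.04 0.03 0 0 0; -0.04 0.03 0 0 0; 0 0 0 0 0; 0 0 0 0 0"

```text
time: 34.08
ee_pos: [0.418, -0.2138, 0.2104]
eef_rot: [0.708, 0.008, -0.706, 0.009]
ft_force: [0.1, -0.9, 0.4]
width: 0.0872
```

```bash
python3 -c "
from h import *
tool(); c=grab('wrist','w22');crop('w22',260,20,420,220,'w22a',3);grab('scene','s22');crop('s22',290,140,410,240,'s22a',6)"
```

```text
t 34.08 pos [ 0.418  -0.2138  0.2104] x [ 0.0018 -0.0018 -1.    ] jaw yaw -88.58 F [ 0.1263 -0.9429  0.379 ] w 0.0872
q [ 0.9504  0.0355 -0.5806  1.8626  0.0216  1.2471 -1.1828]
w22a scale 3
s22a scale 6
```

View pics/w22a.png

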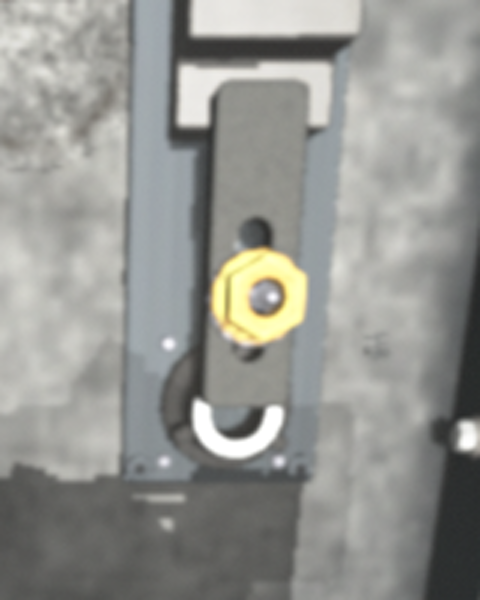

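View pics/s22a.png

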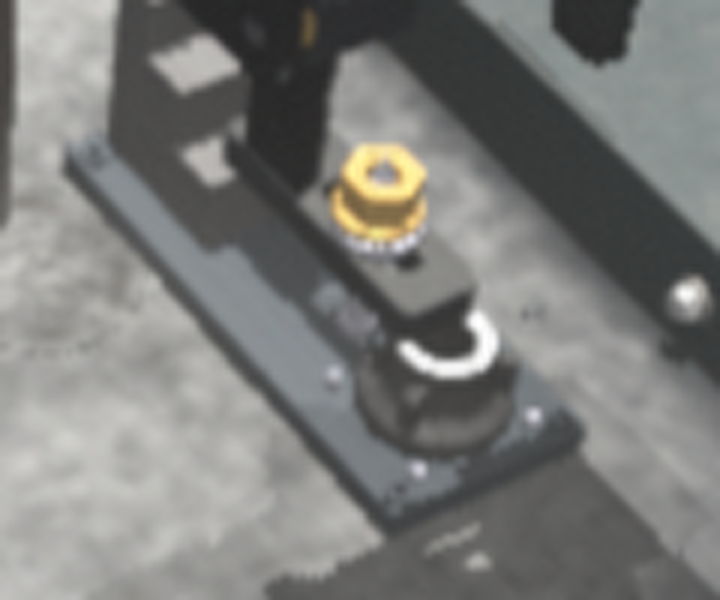

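```bash
python3 -c "
from h import *
print(ticket.close_job())"
```

```text
the job is handed in; nothing more can be done
None
```

The strap clamp is set up and the job is handed in at about 34 s of the 109 s allowed; the hand-in itself gives no verdict.

- **Casting:** it stands upright in its seat. After release the wrist camera put it within about 1 mm of the seat centre.
- **Strap:** it lies level on the casting and the lowest step, nose to the casting, with the stud through about the middle of the slot.
- **Washer and nut:** both were centred on the stud to about 1 mm and lowered until the tool height matched the seated height. The last scene and wrist pictures show them flat, with the nut on the washer.
- **Robot:** the arm finished clear of everything with the gripper open. The highest wrist force I read was about 5 N.

**Not checked or in disagreement:**
- I did not take a final picture of the oil can. It was standing when I gripped the strap close to it, and I did not touch it.
- The cameras disagreed with each other and with the tool position by 1–2 mm, so I did the final alignments by sighting the stud through the slot and bores.
- The slot measured about 40 mm long in the images, against 25 mm in the task text, but its centre was close to the stated point.

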